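Put the washed scoop and beaker to dry

TASK

The steel scoop and the blue beaker it stands in are washed: put both to dry. Hang the scoop by its eye on the empty peg of the draining rack, slid right back to the rack's plate, and stand the empty beaker mouth-down on the ribbed draining mat, wholly on it. Leave the brush and spatula on their pegs, and the crucible and wash bottle, standing where they are.

Things in the scene. Friction and masses are not known exactly. Their poses are not given: they have to be found in the camera images.
- scoop: stainless scoop, 180 mm long, about 60 g, standing loosely in the beaker, leaning on its rim about 0.5 rad from vertical, eye end up. Origin: centre of the eye. z: up along the handle from bowl to eye; x: through the eye, square to the flat handle; y: across the handle. At the start it leans over towards the side to which x points. It comes out freely when drawn up along its handle.
- scoop_grip (a point): point on the scoop's handle 35 mm below the eye's centre. The eye is a closed ring of 6 mm wire, 17 mm inside, 30 mm outside (y, z). From 12 to 120 mm below the eye's centre the handle is flat, 22 mm wide (y), 5 mm thick (x), with a red inlay.
- scoop_end (a point): lower end of the scoop's bowl, 165 mm below the eye's centre. The bowl is the last 48 mm: a flat floor 36 mm wide (y) with 3 mm lips along its sides reaching to x = +11 mm.
- beaker: blue straight-sided plastic beaker without a handle, 62 mm outside diameter, 85 mm high, wall 3 mm, base 4 mm, about 90 g, standing mouth-up on the bench with the scoop in it. Origin: centre of the underside of its base; z points from base to mouth.
- beaker_mouth (a point): centre of the beaker's mouth, level with the rim, 85 mm from the base along the beaker's z
- rack: stainless draining rack, fixed: upright back plate 300 mm wide, 3 mm thick, top edge 255 mm above the bench. Origin: on the bench under the middle of the plate's front face; x points backwards through the plate (pegs stick out to -x), y along the plate, z up. Three equal pegs at y = -90, 0 and +90 mm: two carry the brush and the spatula, one is empty.
- trough (a point): middle of the top of the rack's drip trough, which lies along the bench in front of the plate: 110 mm deep, 300 mm long, 24 mm high, open on top
- empty_peg: the empty peg: rigid steel rod 7 mm in diameter, 80 mm long from root to black end, rising 15 degrees towards its tip. Origin: on its axis 13 mm in front of the plate, 238 mm above the bench; axes as the rack's (it points to -x and up: root at x = +13, z = -3.5 mm, tip at x = -64, z = +17 mm). The plate's top edge is 17 mm above this origin; above it a gripper can pass over.
- mat: dark draining mat with grey ribs, fixed to the bench, 300 mm (x) by 180 mm (y), upper side 8 mm above the bench; the ribs run along y and a thing stands on them as on a flat surface. Origin: centre of its underside, on the bench.
- crucible: white porcelain crucible drying upside-down on the mat: 46 mm in diameter at its rim on the mat, 26 mm at the top, 38 mm high, loose, to be left alone. Origin: centre of its underside, on the mat.
- wash_bottle: white plastic wash bottle with a red cap and a thin spout, 54 mm in diameter, 150 mm high, loose, standing about 115 mm beside the beaker, to be left alone. Origin: centre of its underside.
- tube_brush: test-tube brush with a green head, hanging loosely by its eye (30 mm outside) on one of the other pegs, 167 mm from eye centre to lower end, 24 mm thick, to be left alone. Origin: centre of its eye.
- spatula: dark steel spatula hanging loosely by its eye (30 mm outside) on one of the other pegs, 152 mm from eye centre to lower end, 26 mm wide, to be left alone. Origin: centre of its eye.
Things that resemble listed ones, but are neither listed nor needed, are in the scene too. What is shaped like the scoop but purple is not meant.

How it is judged:
At the end, for the whole second after the job is handed in: The scoop hangs at rest with its eye round the empty peg (eye centre within 10 mm sideways and 16 mm in height of the peg's axis) and no more than 25 mm from the plate, handle within 0.3 rad of vertical; the beaker stands at rest mouth-down (within 0.1 rad) with its whole rim on the mat (x of scoop in the frame of empty_peg between -0.012 and 0.014 m and y of scoop in the frame of empty_peg between -0.01 and 0.01 m and z of scoop in the frame of empty_peg between -0.016 and 0.008 m and angle between scoop's own z axis and vertical below 0.3 rad and linear speed of scoop below 0.05 m/s and angle between beaker's own z axis and vertical above 3.04 rad and x of beaker_mouth in the frame of mat between -0.121 and 0.121 m and y of beaker_mouth in the frame of mat between -0.061 and 0.061 m and z of beaker_mouth in the frame of mat below 0.012 m and linear speed of beaker below 0.02 m/s); the robot touches nothing.
It fails at once if the brush or the spatula is knocked more than 30 mm from its place (distance of any of tube_brush, spatula from where it was at the start of the episode above 0.03 m).
It fails at once if the crucible or the wash bottle is shifted more than 30 mm or tipped (distance of any of crucible, wash_bottle from where it was at the start of the episode above 0.03 m or angle between any of crucible, wash_bottle's own z axis and vertical above 0.5 rad).
It also fails if it takes over 72 s, if anything falls off the work surface, if the arm or the gripper's body presses on something with over 40 N, if the wrist force passes 120 N, or if a joint passes its speed limit or range.

ROBOT

A 7-joint arm with a two-finger parallel gripper is mounted at the origin on the work surface. World frame = base frame: x ahead of the robot, y to its left, z up, the work surface at z = 0. Lengths are in m, angles in rad, forces in N, time in s.
With the tool pointing down it reaches from about 0.425 to 0.925 m from the base axis. Payload 6.8 kg.
Tool frame: the origin (TCP) lies between the finger pads; the fingertips stand r.tcp_to_tips ahead of it and the grasp point (between the pads) is the TCP (r.tcp_to_tips is the distance from the TCP to the fingertips, in m); z points along the fingers, y is the line along which they close (so a half turn about z gives the same grasp; the last joint's range is limited). The gripper opens to 85 mm and grips with 20 to 120 N. Pads are 22 mm wide; open, the fingers measure 114 mm over their backs; the gripper's body (76 mm by 85 mm) begins 54 mm behind the grasp point. The pads swing forward as they close: fully open they stand 13 mm farther back than shut.
Start: joints at [1.031, 0.477, 0.022, 1.555, -0.011, 1.109, -0.083], TCP at [0.283, -0.613, 0.25] pointing down, gripper open.
Joint ranges: [-2.96, 2.96], [-0.34, 2.1], [-1.41, 1.46], [0.24, 2.44], [-1.37, 4.51], [0.17, 1.92], [-2.96, 2.96]. Speed limits (rad/s): [2.39, 2.39, 3.14, 3.14, 3.14, 3.14, 3.14].

INTERFACE

Orientations are given as a rotation vector (axis times angle).
In Python, from bench import r gives the robot as it stands.
- The arm moves only by the tool servo_tool, never from a script. Its argument "commands" is a list of rows, each a list of 2 entries, a list of its own where there are three numbers: the shift along the tool's x, y, z normalised to -1 to 1, where 1 is 250 mm, then the turn, a rotation vector about the tool's x, y, z normalised to -1 to 1, where 1 is 90 degrees. In form: [[[dx, dy, dz], [ax, ay, az]], ...]. A call has 1 to 20 rows; each row is the pose to reach, as a shift and turn from the pose commanded when the call began, along the tool's axes at that moment; what a row does not reach only later rows make up. A row lasts 1/10 s, in which the tool goes at most 50 mm and 8.59 degrees, less where a joint would pass 70% of its speed; a pose out of reach is approached as far as the arm can. A call with a number of a shift or a turn outside -1 to 1 is refused whole. A call with a gripper value outside its range is refused whole. "claw" is the closure, from 0 (fully open) to 1 (shut), set as the call begins (left out, the last holds). The fingers move at their own pace and stop on an object; "squeeze" is the grip in N (left out, the last holds). Time passes only in rows, so rows that repeat a pose let the fingers close. It gives the time, the measured TCP pose, the force, the opening and the grip force at its end, in the units of the state.
- r.get_obs(): the state, without advancing time (a new reading comes with each control period).
- r.grab_frame(name): name is "scene" or "side" or "wrist"; returns (picture, depth): 480x640x3 uint8, red, green, blue; 480x640 float32, m along the optical axis (not along the pixel's ray), 0 where there is no reading.
- r.camera_model(name): a dict with "fx", "fy", "cx", "cy" (pixels), "extrinsics" (4x4, takes a point from camera to world coordinates); the wrist camera has in their place "hand_eye" (4x4, takes a point from camera to tool coordinates, whose origin is the TCP and whose axes are the flange's). Camera axes: x right, y down, z forward; pixel columns grow to the right and rows downward; lengths in m; the calibration is good to about 2 mm. The wrist camera is an equidistant fisheye: a pixel r from the principal point sees the ray r / f radians off the axis. A picture is of the moment at which its call begins: read the wrist's pose just before it. camera_model takes no time and is no camera call.
- r.hand_in(): hands the job in; it is judged then, once.
Trained networks look in the newest picture that a camera, given by its name, has taken for a name from the list of things; names that differ only in an ending like _2 or _b are one class to them, and where a whole thing is asked for, a point or a joint stands for the part that bears it (a point fixed in the world has none). Each returns a list of dicts, best first, with "confidence" (0 to 1); they miss things now and then, are a little off and sometimes report something else, mostly with a low value. They report only what shows in the picture. A call takes as long as a camera call. They do not tell look-alikes from the thing itself.
- r.boxes_of(camera, target): "uv" ([column, row] in pixels, amid what is visible of it).
- r.mark_of(camera, target): "uv" ([column, row] in pixels: a listed point, or the origin of a listed thing).
The state is a dict: "clock": time; "joints": joint angles; "qvel": joint speeds; "tau": joint torques, N m; "tcp_pos": TCP position; "orientation": TCP orientation; "contact_force": force on the tool from outside, world axes, zero at the start; "moment": the same for the moment, N m; "grip_width": finger opening in m; "gripper_force": force on a finger pad.
Only numpy, scipy, OpenCV 4.12 (cv2) and the standard library are available. Lean on these libraries where they do the work, as an engineer would, in place of code of your own. Each camera call takes 0.05 s, during which the arm holds its last target. There are 200 camera calls.

## Working session

There is one attempt and no reset: what is moved stays moved. The work goes in short steps, Python scripts to look and compute and a tool call to move; the robot and the scene stay as the last step left them, time stands still between calls to the robot, and variables do not carry over. Pictures are saved under pics/ and viewed, at most 10 in all, crops included, and the job is handed in when it is done.

Besides the shell and the picture viewer there is one more tool, called after ">>>" as name([rows], argument=value, ...), one row to a line, values as JSON. servo_tool: Moves the arm, as the interface text tells. Scaled input: -1 to 1 covers 250 mm each way for a shift and 90 degrees each way for a turn. Its arguments: {"type":"object","properties":{"commands":{"type":"array"},"claw":{"type":"number"},"squeeze":{"type":"number"}},"required":["commands"]}

```bash
ls; mkdir -p pics; cat > h.py <<'E'
import numpy as np,cv2
from bench import r
from scipy.spatial.transform import Rotation as R
def grab(n,save=None):
    im,d=r.grab_frame(n)
    if save: cv2.imwrite('pics/'+save,im[:,:,::-1])
    return im,d
def px2w(n,uv,d,win=2,z=None):
    m=r.camera_model(n);u,v=uv;ui,vi=int(round(u)),int(round(v))
    if z is None:
        p=d[max(0,vi-win):vi+win+1,max(0,ui-win):ui+win+1];p=p[p>0];z=np.median(p) if p.size else np.nan
    c=np.array([(u-m['cx'])/m['fx']*z,(v-m['cy'])/m['fy']*z,z,1])
    return (m['extrinsics']@c)[:3]
def cloud(n,d):
    m=r.camera_model(n);v,u=np.mgrid[:480,:640]
    c=np.stack([(u-m['cx'])/m['fx']*d,(v-m['cy'])/m['fy']*d,d],-1)
    P=c@m['extrinsics'][:3,:3].T+m['extrinsics'][:3,3];P[d<=0]=np.nan
    return P
E
python3 - <<'E'
from h import *
np.set_printoptions(precision=3,suppress=True)
o=r.get_obs();print(o,r.tcp_to_tips)
for n in ['scene','side']:
    im,d=grab(n,n+'0.png');np.savez(n+'0.npz',im=im,d=d)
    print(n,r.camera_model(n))
    for t in ['scoop','scoop_grip','scoop_end','beaker','beaker_mouth','rack','trough','empty_peg','mat','crucible','wash_bottle','tube_brush','spatula']:
        L=r.mark_of(n,t)[:3]
        print(t,[(np.round(a['uv'],0),round(a['confidence'],2),px2w(n,a['uv'],d)) for a in L])
E
```

```text
pics
{'clock': 0.0, 'joints': array([ 1.031,  0.478,  0.022,  1.556, -0.012,  1.109, -0.083]), 'qvel': array([-0.001, -0.   ,  0.   ,  0.001,  0.001,  0.   , -0.001]), 'tau': array([ -0.001, -59.645,   1.607, -28.12 ,   0.012,   0.009,   0.   ]), 'tcp_pos': array([ 0.282, -0.613,  0.249]), 'orientation': array([-3.067, -0.673,  0.001]), 'contact_force': array([-0.905,  0.056,  0.692]), 'moment': array([-0.06 , -0.042,  0.002]), 'gripper_force': 0.0, 'grip_width': 0.08531553424240419} 0.019
scene {'fx': 449.24812073884294, 'fy': 449.24812073884294, 'cx': 319.59325044435536, 'cy': 240.81528950300003, 'extrinsics': array([[ 0.584,  0.55 , -0.597,  0.988],
       [ 0.812, -0.387,  0.438, -0.385],
       [ 0.01 , -0.74 , -0.672,  0.786],
       [ 0.   ,  0.   ,  0.   ,  1.   ]])}
scoop [(array([325., 284.]), 0.67, array([ 0.536, -0.038,  0.159])), (array([143., 309.]), 0.58, array([ 0.25 , -0.325,  0.003])), (array([347., 318.]), 0.17, array([0.555, 0.007, 0.044]))]
scoop_grip [(array([334., 291.]), 0.71, array([ 0.537, -0.017,  0.127])), (array([146., 296.]), 0.64, array([ 0.226, -0.308,
[... 1636 characters left out ...]
 0.021]))]
beaker_mouth [(array([284., 262.]), 0.63, array([0.541, 0.022, 0.06 ]))]
rack [(array([224., 383.]), 0.81, array([0.489, 0.37 , 0.008]))]
trough []
empty_peg [(array([247., 330.]), 0.52, array([0.406, 0.366, 0.239]))]
mat [(array([358., 217.]), 0.82, array([ 0.473, -0.284,  0.016]))]
crucible [(array([355., 214.]), 0.64, array([ 0.482, -0.278,  0.026])), (array([257., 258.]), 0.15, array([0.629, 0.019, 0.032]))]
wash_bottle [(array([257., 258.]), 0.67, array([0.629, 0.02 , 0.03 ])), (array([299., 226.]), 0.58, array([ 0.616, -0.178, -0.001]))]
tube_brush []
spatula [(array([258., 259.]), 0.52, array([0.627, 0.02 , 0.029])), (array([212., 311.]), 0.5, array([0.484, 0.368, 0.253]))]
```

View pics/scene0.png

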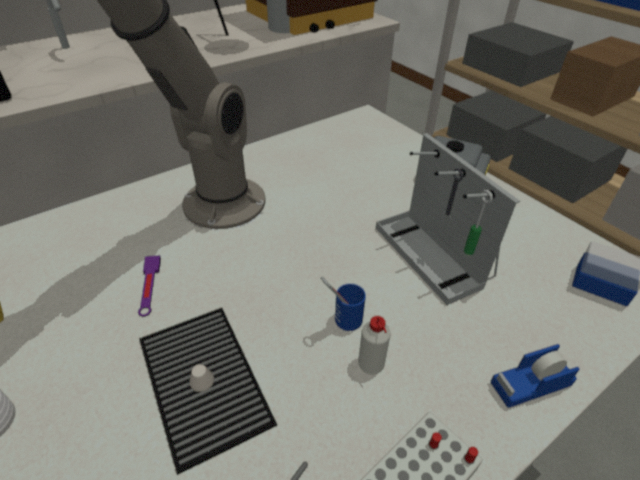

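View pics/side0.png

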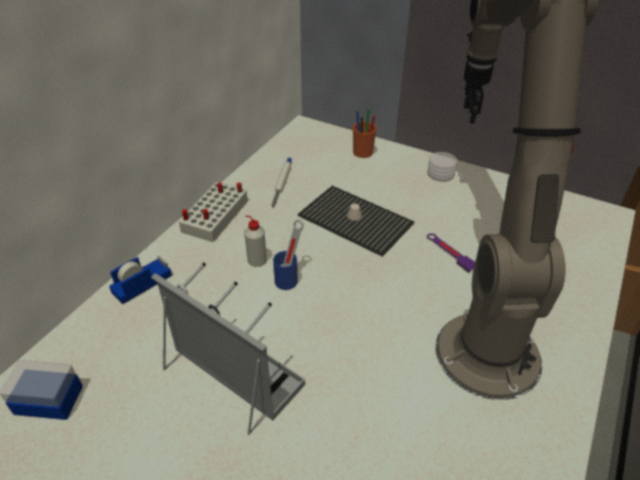

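The empty peg is the left one in the scene view (434,152). The scoop leans out of the beaker at (335,288), towards −y. Next step is precise geometry from the depth clouds.

```bash
python3 - <<'E'
from h import *
from scipy.optimize import least_squares
np.set_printoptions(precision=4,suppress=True)
C={}
for n in ['scene','side']:
    f=np.load(n+'0.npz');im,d=f['im'].astype(int),f['d'];P=cloud(n,d);C[n]=(im,P)
    z=P[...,2];tab=P[(abs(P[...,0]-.5)<.3)&(abs(P[...,1])<.15)&(abs(z)<.02)]
    print(n,'table z',np.median(tab[:,2]))
    near=np.hypot(P[...,0]-.54,P[...,1]-.02)<.09
    blue=near&(im[...,2]-im[...,0]>30)&(z>.01)
    B=P[blue];print('blue',B.shape,B.min(0),B.max(0),np.percentile(B[:,2],99))
    rim=B[B[:,2]>np.percentile(B[:,2],99)-.006]
    Bo=B[(B[:,2]<.075)]
    s=least_squares(lambda q:np.hypot(rim[:,0]-q[0],rim[:,1]-q[1])-.0295,[.54,.02],loss='soft_l1',f_scale=.002).x
    print('beaker rim',s,len(rim))
    sc=near&(z>.095)&~blue;S=P[sc];print('scoop',S.shape)
    # exclude wash bottle
    S=S[np.hypot(S[:,0]-.635,S[:,1]-.02)>.045]
    c=S.mean(0);U,_,V=np.linalg.svd(S-c);ax=V[0]*np.sign(V[0,2]);t=(S-c)@ax
    print(len(S),'c',c,'ax',ax,'lean',np.arccos(ax[2]),'n',V[2],'top',c+ax*np.percentile(t,99.5),'bot',c+ax*t.min(),np.ptp(t))
    wb=P[(np.hypot(P[...,0]-.635,P[...,1]-.02)<.06)&(z>.05)];
    print('wb',np.median(wb[np.abs(wb[:,2]-.07)<.02],0),wb[wb[:,2]>.135].mean(0))
    # crucible
    cr=P[(np.hypot(P[...,0]-.49,P[...,1]+.285)<.05)&(z>.03)];print('cruc top',cr[cr[:,2]>.04].mean(0),len(cr))
    # mat: dark pix
    mt=(im.sum(-1)<200)&(z<.02)&(z>-.01)&(abs(P[...,0]-.5)<.25)&(abs(P[...,1]+.29)<.2)
    M=cv2.minAreaRect(P[mt][:,:2].astype(np.float32)*1000);print('mat',M)
# rack plane from scene
im,P=C['scene']
q=P[(P[...,2]>.05)&(P[...,2]<.25)&(P[...,0]>.3)&(P[...,0]<.75)&(P[...,1]>.25)&(P[...,1]<.5)]
rng=np.random.default_rng(0);best=0
for _ in range(500):
    a=q[rng.choice(len(q),3,False)];nn=np.cross(a[1]-a[0],a[2]-a[0]);l=np.linalg.norm(nn)
    if l<1e-5: continue
    nn/=l;k=abs((q-a[0])@nn)<.003
    if k.sum()>best:best=k.sum();K=k
a=q[K];c=a.mean(0);nn=np.linalg.svd(a-c)[2][2];nn*=np.sign(nn[1]);print('plate',c,nn,best,len(q))
yv=np.cross([0,0,1],nn);yv/=np.linalg.norm(yv);t=(a-c)@yv;print('y ext',t.min(),t.max(),'ydir',yv, 'ztop',a[:,2].max())
mid=(np.percentile(t,.3)+np.percentile(t,99.7))/2
o=c+yv*mid;print('mid',o)
for n in C:
    P=C[n][1]
    q=P.reshape(-1,3);e=np.stack([(q-o)@nn,(q-o)@yv,q[:,2]],1)
    for y in(-.09,0,.09):
        k=(e[:,0]<-.02)&(e[:,0]>-.085)&(abs(e[:,1]-y)<.03)&(e[:,2]>.225)&(e[:,2]<.275)
        print(n,y,k.sum(),np.median(e[k],0) if k.sum() else '',e[k].min(0) if k.sum() else '',e[k].max(0) if k.sum() else '')
E
```

```text
scene table z 0.0005239043740111748
blue (1009, 3) [ 0.5042 -0.0039  0.0102] [0.5663 0.058  0.0876] 0.08663826224341699
beaker rim [0.5349 0.028 ] 133
scoop (117, 3)
108 c [ 0.5367 -0.0244  0.1399] ax [-0.1172 -0.4799  0.8694] lean 0.5167503158352363 n [0.1522 0.8564 0.4933] top [ 0.5329 -0.0401  0.1683] bot [0.5428 0.0005 0.0948] 0.08496870584953914
wb [ 0.6637 -0.0211  0.07  ] [ 0.6498 -0.0051  0.1399]
cruc top [ 0.494  -0.2958  0.0456] 283
mat ((486.1251525878906, -291.79571533203125), (177.3016815185547, 301.1084289550781), 82.18848419189453)
side table z -0.0011481083071747111
blue (541, 3) [0.4997 0.005  0.0102] [0.5641 0.0674 0.088 ] 0.0851973706585387
beaker rim [0.5325 0.0327] 58
scoop (312, 3)
232 c [ 0.529  -0.0138  0.1283] ax [-0.0279 -0.4931  0.8695] lean 0.5165552558678553 n [-0.0728 -0.8666 -0.4937] top [ 0.5278 -0.0347  0.1652] bot [0.5301 0.0058 0.0937] 0.08261149006011091
wb [0.6295 0.0214 0.0706] [0.6503 0.0009 0.1409]
cruc top [ 0.4905 -0.2893  0.0439] 89
mat ((484.1017761230469, -286.3416748046875), (183.0789337158203, 302.4235534667969), 81.96908569335938)
plate [0.5111 0.3608 0.1566] [0.1489 0.9888 0.0007] 5981 7133
y ext -0.13813056837834636 0.16515154567312984 ydir [-0.9888  0.1489  0.    ] ztop 0.2499990844679093
mid [0.4987 0.3626 0.1566]
scene -0.09 86 [-0.0532 -0.0918  0.2516] [-0.0824 -0.0944  0.239 ] [-0.0201 -0.0855  0.2602]
scene 0 77 [-0.0526 -0.0015  0.2511] [-0.0837 -0.0051  0.2411] [-0.0215  0.0027  0.2616]
scene 0.09 70 [-0.054   0.0883  0.2507] [-0.0829  0.0848  0.2399] [-0.0201  0.095   0.2619]
side -0.09 101 [-0.0497 -0.0873  0.2494] [-0.0797 -0.0927  0.2387] [-0.0204 -0.0837  0.2617]
side 0 104 [-0.0491  0.0027  0.2497] [-0.0773 -0.0019  0.2386] [-0.0208  0.0064  0.2616]
side 0.09 118 [-0.0493  0.0926  0.2505] [-0.0788  0.087   0.2394] [-0.02    0.0966  0.2593]
```

```bash
cat >> h.py <<'E'
def go(pos,z,y):
    """scaled shift/turn from the present pose to TCP pos, tool z and (about) y in world"""
    o=r.get_obs();R0=R.from_rotvec(o['orientation']);z=np.array(z,float);z/=np.linalg.norm(z)
    x=np.cross(y,z);x/=np.linalg.norm(x);yy=np.cross(z,x);T=R.from_matrix(np.stack([x,yy,z],1))
    s=R0.inv().apply(np.array(pos)-o['tcp_pos'])/.25;t=(R0.inv()*T).as_rotvec()/(np.pi/2)
    print('shift',np.round(s,4),'turn',np.round(t,4),'rows>=',max(np.linalg.norm(s)*5,np.linalg.norm(t)*90/8.59))
E
python3 - <<'E'
from h import *
np.set_printoptions(precision=4,suppress=True)
print(r.camera_model('wrist'))
zs=np.array([-.07,-.487,.87]);zs/=np.linalg.norm(zs)
go(np.array([.531,-.036,.155])+.13*zs,-zs,[.99,-.13,0])
E
```

```text
{'fx': 371.64829954431775, 'fy': 371.64829954431775, 'cx': 321.5931618308675, 'cy': 236.28363258047773, 'hand_eye': array([[ 0.0015, -0.9609, -0.2767,  0.0717],
       [ 1.    ,  0.0011,  0.0014, -0.0003],
       [-0.0011, -0.2767,  0.9609, -0.1235],
       [ 0.    ,  0.    ,  0.    ,  1.    ]])}
shift [ 1.7297 -1.4655 -0.0714] turn [ 0.1617  0.301  -0.6263] rows>= 11.340755498397836
```

>>> servo_tool([
  [[0.87,-0.73,-0.15],[0,0,-0.62]],
  [[0.87,-0.73,-0.15],[0,0,-0.62]],
  [[0.87,-0.73,-0.15],[0,0,-0.62]],
  [[0.87,-0.73,-0.15],[0,0,-0.62]],
  [[0.87,-0.73,-0.15],[0,0,-0.62]],
  [[0.87,-0.73,-0.15],[0,0,-0.62]],
  [[0.87,-0.73,-0.15],[0,0,-0.62]],
  [[0.87,-0.73,-0.15],[0,0,-0.62]],
  [[0.87,-0.73,-0.15],[0,0,-0.62]],
], claw=0.4)

```text
clock: 2.3
tcp_pos: [0.4031, -0.3571, 0.2878]
orientation: [2.401, 2.026, -0.001]
contact_force: [0.7, 0.1, -0.3]
grip_width: 0.0513
gripper_force: 0.0
```

```bash
python3 - <<'E'
from h import *
np.set_printoptions(precision=4,suppress=True)
o=r.get_obs();print(o['clock'],o['tcp_pos'],o['joints'],o['grip_width'])
zs=np.array([-.07,-.487,.87]);zs/=np.linalg.norm(zs)
go(np.array([.531,-.036,.155])+.13*zs,-zs,[.99,-.13,0])
E
```

```text
2.3 [ 0.4031 -0.3571  0.2878] [ 0.8359  0.2325 -0.2674  1.8235  0.0691  1.0946  0.375 ] 0.05126806955525844
shift [1.0962 0.2954 0.0779] turn [ 0.0024  0.3279 -0.0228] rows>= 5.689822248721504
```

>>> servo_tool([
  [[0.97,0.28,0.04],[0,0.328,-0.02]],
  [[0.97,0.28,0.04],[0,0.328,-0.02]],
  [[0.97,0.28,0.04],[0,0.328,-0.02]],
  [[0.97,0.28,0.04],[0,0.328,-0.02]],
  [[0.97,0.28,0.04],[0,0.328,-0.02]],
  [[0.97,0.28,0.04],[0,0.328,-0.02]],
  [[0.97,0.28,0.04],[0,0.328,-0.02]],
  [[0.97,0.28,0.04],[0,0.328,-0.02]],
  [[0.97,0.28,0.04],[0,0.328,-0.02]],
])

```text
clock: 3.2
tcp_pos: [0.5122, -0.1307, 0.2776]
orientation: [-2.078, -1.811, -0.554]
contact_force: [-0.0, -0.3, -0.7]
grip_width: 0.051
gripper_force: 0.0
```

```bash
cat >> h.py <<'E'
def wray(uv,o):
    m=r.camera_model('wrist');d=np.array([uv[0]-m['cx'],uv[1]-m['cy']])/m['fx'];a=np.hypot(*d)
    c=np.r_[d/a*np.sin(a),np.cos(a)] if a>0 else np.array([0,0,1.])
    H=m['hand_eye'];Rt=R.from_rotvec(o['orientation'])
    return Rt.apply(H[:3,3])+o['tcp_pos'],Rt.apply(H[:3,:3]@c),c
def wpt(uv,o,d,z=None,win=1):
    p,dr,c=wray(uv,o);ui,vi=int(round(uv[0])),int(round(uv[1]))
    if z is None:
        q=d[vi-win:vi+win+1,ui-win:ui+win+1];q=q[q>0];z=np.median(q) if q.size else np.nan
    return p+dr/c[2]*z
E
python3 - <<'E'
from h import *
np.set_printoptions(precision=4,suppress=True)
o=r.get_obs();print(o['clock'],o['tcp_pos'],o['joints'],o['grip_width'])
im,d=grab('wrist','w1.png');np.savez('w1.npz',im=im,d=d,**o)
for t in ['scoop','scoop_grip','beaker_mouth']:
    print(t,[(np.round(a['uv'],0),round(a['confidence'],2),wpt(a['uv'],o,d)) for a in r.mark_of('wrist',t)[:3]])
E
```

```text
3.2 [ 0.5122 -0.1307  0.2776] [ 0.7639  0.343  -0.4395  1.8144 -0.3975  1.148   0.3922] 0.051006400771139236
scoop [(array([322., 187.]), 0.7, array([ 0.5291, -0.0257,  0.146 ]))]
scoop_grip [(array([323., 183.]), 0.87, array([ 0.5309, -0.0189,  0.1354]))]
beaker_mouth [(array([320., 155.]), 0.7, array([0.5397, 0.0574, 0.0299]))]
```

View pics/w1.png

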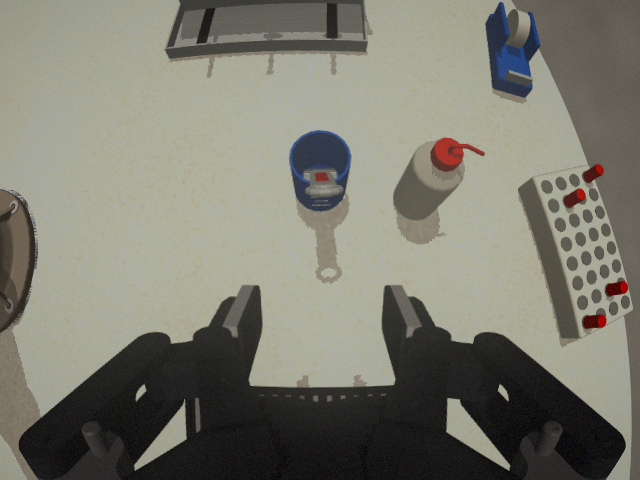

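```bash
python3 - <<'E'
from h import *
np.set_printoptions(precision=4,suppress=True)
f=np.load('w1.npz');d=f['d'];o={k:f[k] for k in['tcp_pos','orientation']}
Q=[]
for v in range(150,215):
    for u in range(285,360):
        if d[v,u]>0:Q.append(np.r_[wpt((u,v),o,d,win=0),u,v,f['im'][v,u]])
Q=np.array(Q)
S=Q[(Q[:,2]>.1)];print(len(S),S[:,:5].min(0),S[:,:5].max(0))
c=S[:,:3].mean(0);_,s,V=np.linalg.svd(S[:,:3]-c);print(c,s);print(V)
for lo in np.arange(.1,.175,.01):
    k=S[(S[:,2]>=lo)&(S[:,2]<lo+.01)]
    if len(k):print(round(lo,3),len(k),np.median(k[:,:3],0),np.ptp(k[:,0]), (k[:,3].min(),k[:,3].max(),k[:,4].min(),k[:,4].max()))
B=Q[(Q[:,7]-Q[:,5]>30)];rim=B[(B[:,2]>.078)&(B[:,2]<.1)]
from scipy.optimize import least_squares
print('beaker',least_squares(lambda q:np.hypot(rim[:,0]-q[0],rim[:,1]-q[1])-.0295,[.54,.02],loss='soft_l1',f_scale=.002).x,len(rim))
E
```

```text
Traceback (most recent call last):
  File "h.py", line 31, in wpt
    p,dr,c=wray(uv,o);ui,vi=int(round(uv[0])),int(round(uv[1]))
           ~~~~^^^^^^
  File "h.py", line 26, in wray
    m=r.camera_model('wrist');d=np.array([uv[0]-m['cx'],uv[1]-m['cy']])/m['fx'];a=np.hypot(*d)
ValueError: time passes only in moves, steps and waits
```

```bash
sed -i "s/m=r.camera_model('wrist');d=/m=WM;d=/; s/^def wray/WM=r.camera_model('wrist')\ndef wray/" h.py; python3 - <<'E'
from h import *
np.set_printoptions(precision=4,suppress=True)
f=np.load('w1.npz');d=f['d'];o={k:f[k] for k in['tcp_pos','orientation']};im=f['im'].astype(int)
Q=[]
for v in range(120,215):
    for u in range(285,360):
        if d[v,u]>0:Q.append(np.r_[wpt((u,v),o,d,win=0),u,v,im[v,u]])
Q=np.array(Q)
S=Q[(Q[:,2]>.1)];print(len(S),S[:,:5].min(0),S[:,:5].max(0))
c=S[:,:3].mean(0);_,s,V=np.linalg.svd(S[:,:3]-c);print(c,s);print(V)
for lo in np.arange(.1,.175,.01):
    k=S[(S[:,2]>=lo)&(S[:,2]<lo+.01)]
    if len(k):print(round(lo,3),len(k),np.median(k[:,:3],0),np.ptp(k[:,0]), (k[:,3].min(),k[:,3].max(),k[:,4].min(),k[:,4].max()))
B=Q[(Q[:,7]-Q[:,5]>30)];rim=B[(B[:,2]>.078)&(B[:,2]<.1)]
from scipy.optimize import least_squares
print('beaker',least_squares(lambda q:np.hypot(rim[:,0]-q[0],rim[:,1]-q[1])-.0295,[.54,.02],loss='soft_l1',f_scale=.002).x,len(rim))
E
```

```text
593 [  0.516   -0.0402   0.1012 306.     177.    ] [  0.544    0.0016   0.1682 343.     196.    ]
[ 0.5301 -0.0267  0.1482] [0.5548 0.1727 0.0334]
[[ 0.0399  0.5186 -0.8541]
 [-0.9968  0.0801  0.0021]
 [ 0.0695  0.8513  0.5201]]
0.1 30 [ 0.5291 -0.0013  0.1054] 0.02053747214045032 (np.float64(310.0), np.float64(332.0), np.float64(177.0), np.float64(180.0))
0.11 53 [ 0.5318 -0.0066  0.1148] 0.020951290830781066 (np.float64(310.0), np.float64(333.0), np.float64(178.0), np.float64(181.0))
0.12 49 [ 0.5314 -0.0126  0.1245] 0.020587868889720973 (np.float64(310.0), np.float64(334.0), np.float64(179.0), np.float64(183.0))
0.13 43 [ 0.5312 -0.0185  0.1356] 0.020182385450754015 (np.float64(310.0), np.float64(335.0), np.float64(182.0), np.float64(184.0))
0.14 82 [ 0.531  -0.0251  0.1462] 0.021538291565704637 (np.float64(310.0), np.float64(337.0), np.float64(184.0), np.float64(187.0))
0.15 64 [ 0.5217 -0.0316  0.1574] 0.028042164421597793 (np.float64(306.0), np.float64(343.0), np.float64(185.0), np.float64(195.0))
0.16 272 [ 0.5291 -0.0367  0.1645] 0.02469786020226561 (np.float64(308.0), np.float64(341.0), np.float64(187.0), np.float64(196.0))
beaker [0.5352 0.0294] 428
```

```bash
python3 - <<'E'
from h import *
zs=np.array([-.04,-.51,.86]);zs/=np.linalg.norm(zs)
p=np.array([.5300,-.0308,.155])
go(p+.12*zs,-zs,[.997,-.08,0]);go(p-.03*zs,-zs,[.997,-.08,0])
E
```

```text
shift [0.0967 0.0296 0.1454] turn [ 0.023   0.014  -0.0287] rows>= 0.8857108844243886
shift [0.1094 0.0076 0.7449] turn [ 0.023   0.014  -0.0287] rows>= 3.7645666417062396
```

>>> servo_tool([
  [[0.097,0.03,0.145],[0.023,0.014,-0.029]],
  [[0.097,0.03,0.145],[0.023,0.014,-0.029]],
  [[0.1,0.022,0.3],[0.023,0.014,-0.029]],
  [[0.103,0.016,0.45],[0.023,0.014,-0.029]],
  [[0.106,0.01,0.6],[0.023,0.014,-0.029]],
  [[0.109,0.0076,0.7],[0.023,0.014,-0.029]],
  [[0.109,0.0076,0.745],[0.023,0.014,-0.029]],
  [[0.109,0.0076,0.745],[0.023,0.014,-0.029]],
  [[0.109,0.0076,0.745],[0.023,0.014,-0.029]],
])

```text
clock: 4.3
tcp_pos: [0.5319, -0.0156, 0.1299]
orientation: [-2.001, -1.85, -0.551]
contact_force: [0.1, -0.6, -0.1]
grip_width: 0.0513
gripper_force: 0.0
```

>>> servo_tool([
  [[0,0,0],[0,0,0]],
  [[0,0,0],[0,0,0]],
  [[0,0,0],[0,0,0]],
  [[0,0,0],[0,0,0]],
  [[0,0,0],[0,0,0]],
  [[0,0,0],[0,0,0]],
  [[0,0,0],[0,0,0]],
], claw=1, squeeze=60)

```text
clock: 5.0
tcp_pos: [0.532, -0.0152, 0.1298]
orientation: [-2.001, -1.85, -0.551]
contact_force: [0.2, -3.3, 6.6]
grip_width: 0.0229
gripper_force: 58.2
```

```bash
python3 - <<'E'
from h import *
grab('wrist','w2.png')
E
```

```text
(no output)
```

View pics/w2.png

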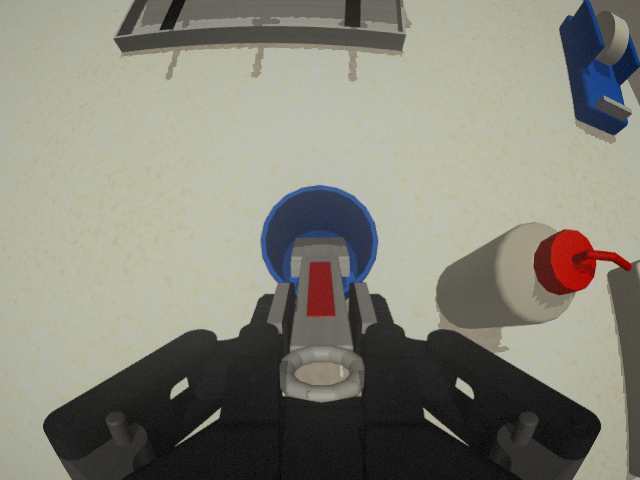

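>>> servo_tool([
  [[0,0,-0.06],[0,0,0]],
  [[0,0,-0.14],[0,0,0]],
  [[0,0,-0.24],[0,0,0]],
  [[0,0,-0.34],[0,0,0]],
  [[0,0,-0.44],[0,0,0]],
  [[0,0,-0.54],[0,0,0]],
  [[0,0,-0.64],[0,0,0]],
  [[0,0,-0.72],[0,0,0]],
  [[0,0,-0.72],[0,0,0]],
])

```text
clock: 5.95
tcp_pos: [0.5249, -0.1081, 0.2854]
orientation: [-2.003, -1.851, -0.552]
contact_force: [-0.4, 0.1, -1.2]
grip_width: 0.0226
gripper_force: 58.9
```

```bash
python3 - <<'E'
from h import *
np.set_printoptions(precision=4,suppress=True)
o=r.get_obs();print(o['clock'],o['joints'],o['tcp_pos'],o['grip_width'])
nn=np.array([.149,.989,0]);yv=np.array([-.9888,.1489,0])
f=np.array([.4987,.3626,0])+.0905*yv+np.array([0,0,.238])   # peg foot on the plate face
print('peg foot',f)
# upright, eye 105 mm ahead of plate, height of tip +.03
e=f-.125*nn+[0,0,.035]
go(e-[0,0,.03],[0,0,-1],-yv)
E
```

```text
5.95 [ 0.7361  0.3617 -0.463   1.7805 -0.395   1.1806  0.39  ] [ 0.5249 -0.1081  0.2854] 0.022649530892536057
peg foot [0.4092 0.3761 0.238 ]
shift [ 1.1141 -0.6509  0.8557] turn [-0.0103 -0.3405  0.0438] rows>= 7.740984672148525
```

>>> servo_tool([
  [[0.2,-0.12,0.1],[-0.003,-0.1,0.012]],
  [[0.4,-0.24,0.25],[-0.006,-0.18,0.024]],
  [[0.6,-0.36,0.4],[-0.009,-0.26,0.035]],
  [[0.67,-0.39,0.45],[-0.01,-0.34,0.044]],
  [[0.67,-0.39,0.45],[-0.01,-0.34,0.044]],
  [[0.67,-0.39,0.45],[-0.01,-0.34,0.044]],
])

```text
clock: 6.55
tcp_pos: [0.4388, 0.11, 0.2721]
orientation: [-2.359, -2.065, 0.001]
contact_force: [0.5, -0.4, 0.4]
grip_width: 0.023
gripper_force: 58.9
```

```bash
python3 - <<'E'
from h import *
np.set_printoptions(precision=4,suppress=True)
o=r.get_obs();print(o['clock'],o['joints'],o['tcp_pos'],o['grip_width'])
nn=np.array([.149,.989,0]);yv=np.array([-.9888,.1489,0])
f=np.array([.4092,.3761,.238])
go(f-.125*nn+[0,0,.035-.03],[0,0,-1],-yv)
E
```

```text
6.55 [ 0.1854  0.1311 -0.6064  2.0017  0.0801  1.0361 -0.591 ] [0.4388 0.11   0.2721] 0.023036667611766638
shift [ 0.5388 -0.2663  0.1195] turn [-0.0034 -0.0021  0.0105] rows>= 3.0638463178916773
```

>>> servo_tool([
  [[0.15,-0.08,0.03],[0,0,0.01]],
  [[0.3,-0.16,0.06],[0,0,0.01]],
  [[0.45,-0.22,0.09],[0,0,0.01]],
  [[0.539,-0.266,0.12],[-0.003,-0.002,0.01]],
  [[0.539,-0.266,0.12],[-0.003,-0.002,0.01]],
  [[0.539,-0.266,0.12],[-0.003,-0.002,0.01]],
  [[0.539,-0.266,0.12],[-0.003,-0.002,0.01]],
])

```text
clock: 7.25
tcp_pos: [0.3966, 0.2439, 0.2429]
orientation: [2.395, 2.031, -0.002]
contact_force: [0.3, -0.4, -0.0]
grip_width: 0.0228
gripper_force: 58.9
```

```bash
python3 - <<'E'
from h import *
np.set_printoptions(precision=4,suppress=True)
o=r.get_obs();print(o['clock'],o['joints'],o['tcp_pos'],o['grip_width'])
a=[]
for n in['wrist','scene','side']:
    im,d=grab(n);np.savez(n+'2.npz',im=im,d=d,**{k:o[k] for k in['tcp_pos','orientation']})
    a.append(im)
a=[a[0][0:480,100:540],a[1][90:290,350:550],a[2][230:430,150:350]]
b=np.hstack([cv2.resize(a[1],(400,400)),cv2.resize(a[2],(400,400))])
cv2.imwrite('pics/c3.png',b[:,:,::-1]);cv2.imwrite('pics/w3.png',a[0][:,:,::-1])
E
```

```text
7.25 [-0.0536  0.2057 -0.7052  2.0078  0.1612  0.9834 -1.0027] [0.3966 0.2439 0.2429] 0.022820429135304087
```

View pics/c3.png

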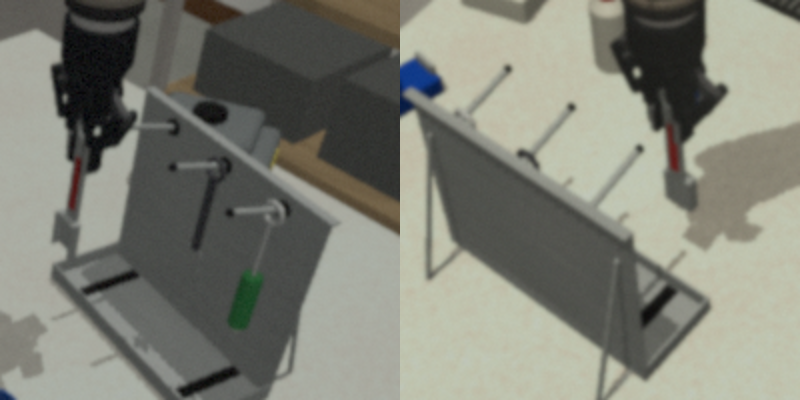

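View pics/w3.png

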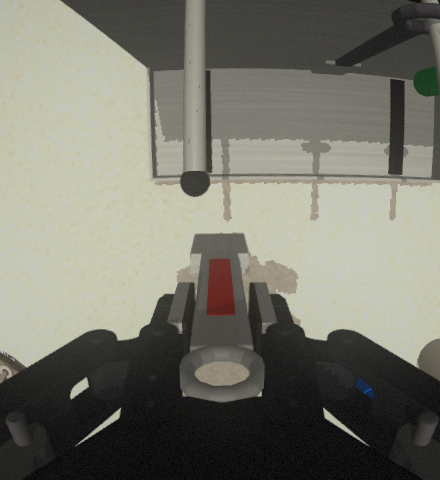

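```bash
cat >> h.py <<'E'
def wcloud(f):
    "wrist depth picture in tool axes"
    d=f['d'];v,u=np.mgrid[:480,:640];dx=(u-WM['cx'])/WM['fx'];dy=(v-WM['cy'])/WM['fx'];a=np.hypot(dx,dy)+1e-9
    c=np.stack([dx/a*np.tan(a)*d,dy/a*np.tan(a)*d,d],-1)
    H=WM['hand_eye'];P=c@H[:3,:3].T+H[:3,3];P[(d<=0)|(a>1.4)]=np.nan;return P
E
python3 - <<'E'
from h import *
np.set_printoptions(precision=4,suppress=True)
f=np.load('wrist2.npz');P=wcloud(f)
# eye ring: pixels u 280-364, v 345-405
q=P[345:406,278:368].reshape(-1,3);k=(abs(q[:,2]+.03)<.018)&(abs(q[:,1])<.018);q=q[k]
print('eye',len(q),q.min(0),q.max(0),(q.min(0)+q.max(0))/2,np.percentile(q,[2,98],axis=0))
h=P[290:345,295:345].reshape(-1,3);h=h[abs(h[:,2]-.0)<.04];print('handle z', h.mean(0))
h=P[258:320,308:335];print('inlay');[print(i,np.nanmedian(h[i],0)) for i in(0,20,40,61)]
for v in range(0,200,15):
    row=P[v,280:315];k=row[:,2]<.06
    print(v,k.sum(),np.median(row[k],0),row[k].min(0)[1:2],row[k].max(0)[1:2], np.flatnonzero(k)[[0,-1]]+280 if k.any() else '')
E
```

```text
eye 3636 [-0.0074 -0.0123 -0.0478] [ 0.0179  0.0146 -0.0136] [ 0.0052  0.0011 -0.0307] [[-0.0025 -0.0117 -0.0427]
 [ 0.011   0.0141 -0.0154]]
handle z [0.0013 0.0003 0.0061]
inlay
0 [-0.0001  0.0009  0.0784]
20 [0.0009 0.0009 0.0459]
40 [0.0015 0.0009 0.0219]
61 [0.0012 0.0009 0.0037]
0 35 [ 0.1176 -0.0072  0.0011] [-0.0176] [-0.0024] [280 314]
15 21 [ 0.1111 -0.0076 -0.0016] [-0.0112] [-0.0045] [285 305]
30 21 [ 0.1053 -0.0078 -0.0026] [-0.0113] [-0.0045] [284 305]
45 21 [ 0.0997 -0.0074 -0.0044] [-0.0111] [-0.0043] [284 305]
60 22 [ 0.0944 -0.0074 -0.0058] [-0.0108] [-0.0043] [284 305]
75 21 [ 0.0893 -0.0075 -0.0068] [-0.0108] [-0.0045] [284 304]
90 23 [ 0.0844 -0.0073 -0.0084] [-0.0109] [-0.0042] [283 305]
105 22 [ 0.0796 -0.0071 -0.0095] [-0.0104] [-0.0041] [284 305]
120 22 [ 0.0749 -0.0071 -0.0107] [-0.0103] [-0.004] [284 305]
135 23 [ 0.0704 -0.0072 -0.012 ] [-0.0107] [-0.0039] [283 305]
150 23 [ 0.0659 -0.007  -0.0133] [-0.0105] [-0.0037] [283 306]
165 23 [ 0.0615 -0.0067 -0.0146] [-0.0101] [-0.0037] [284 306]
180 30 [ 0.0573 -0.0067 -0.0164] [-0.0114] [-0.0027] [280 309]
195 12 [ 0.0527 -0.007  -0.0149] [-0.0087] [-0.0053] [289 300]
```

>>> servo_tool([
  [[0.06,-0.033,0.05],[0,0,0]],
  [[0.14,-0.033,0.062],[0,0,0]],
  [[0.15,-0.033,0.062],[0,0,0]],
  [[0.15,-0.033,0.062],[0,0,0]],
])

```text
clock: 7.8
tcp_pos: [0.3946, 0.2833, 0.228]
orientation: [2.394, 2.032, 0.0]
contact_force: [1.1, -0.3, -0.9]
grip_width: 0.0226
gripper_force: 58.9
```

```bash
python3 - <<'E'
from h import *
np.set_printoptions(precision=4,suppress=True)
o=r.get_obs();im,d=grab('wrist','w4.png');f=dict(d=d);P=wcloud(f)
q=P[330:406,278:368].reshape(-1,3);q=q[(abs(q[:,2]+.03)<.02)&(abs(q[:,1])<.018)&(abs(q[:,0])<.02)];print('eye',np.percentile(q,[1,50,99],axis=0))
for v in range(0,330,15):
    row=P[v,270:350];k=(row[:,2]<.04)&(row[:,0]>.01)
    if k.any():print(v,k.sum(),np.median(row[k],0), np.flatnonzero(k)[[0,-1]]+270)
E
```

```text
eye [[-0.003  -0.0121 -0.047 ]
 [ 0.0016  0.0015 -0.0256]
 [ 0.0167  0.0144 -0.0104]]
0 37 [ 0.1071  0.0034 -0.0268] [313 349]
15 80 [ 0.1028 -0.0021 -0.0269] [270 349]
30 80 [ 0.0985 -0.0021 -0.027 ] [270 349]
45 80 [ 0.0951 -0.0022 -0.0234] [270 349]
60 78 [ 0.0925 -0.0024 -0.0151] [270 349]
75 80 [ 0.0949 -0.0026  0.0293] [270 349]
90 24 [ 0.0838  0.0004 -0.013 ] [308 331]
105 24 [ 0.0792  0.0004 -0.014 ] [308 331]
120 24 [ 0.0747  0.0004 -0.0154] [308 331]
135 24 [ 0.0704  0.0004 -0.0167] [308 332]
150 23 [ 0.0661  0.0009 -0.0177] [310 332]
165 24 [ 0.0619  0.0007 -0.019 ] [309 332]
180 24 [ 0.0578  0.0007 -0.0199] [309 332]
195 24 [ 0.0537  0.0007 -0.0213] [309 332]
210 25 [ 0.0496  0.0009 -0.022 ] [309 333]
225 24 [ 0.0457  0.001  -0.0234] [310 333]
240 24 [ 0.0415  0.001  -0.024 ] [310 333]
255 24 [ 0.0375  0.001  -0.0253] [310 333]
270 24 [ 0.0335  0.001  -0.0265] [310 333]
285 42 [ 0.0291 -0.0015 -0.027 ] [277 333]
300 42 [ 0.0248 -0.0012 -0.0279] [273 334]
315 46 [ 0.0203 -0.0015 -0.0285] [270 336]
```

View pics/w4.png

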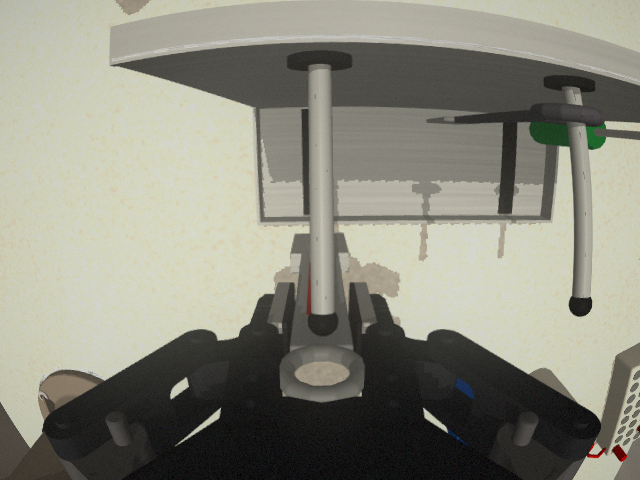

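>>> servo_tool([
  [[0.04,0,0.011],[0,0,0]],
  [[0.08,0,0.021],[0,0,0]],
  [[0.12,0,0.032],[0,0,0]],
  [[0.16,0,0.043],[0,0,0]],
  [[0.2,0,0.053],[0,0,0]],
  [[0.24,0,0.064],[0,0,0]],
  [[0.28,0,0.075],[0,0,0]],
  [[0.3,0,0.08],[0,0,0]],
  [[0.3,0,0.08],[0,0,0]],
  [[0.3,0,0.092],[0,0,0]],
  [[0.3,0,0.092],[0,0,0]],
])

```text
clock: 8.95
tcp_pos: [0.4071, 0.3588, 0.2066]
orientation: [2.394, 2.033, 0.006]
contact_force: [-0.9, 1.2, 7.2]
grip_width: 0.0228
gripper_force: 58.4
```

```bash
python3 - <<'E'
from h import *
np.set_printoptions(precision=4,suppress=True)
o=r.get_obs();im,d=grab('wrist','w5.png');f=dict(d=d);P=wcloud(f)
for v in range(0,420,20):
    row=P[v,300:345];k=(row[:,2]<.04)
    if k.any():print(v,k.sum(),np.median(row[k],0))
E
```

```text
260 45 [0.0216 0.0013 0.0147]
280 45 [ 0.0217  0.0012 -0.0057]
300 45 [ 0.0218  0.0012 -0.0217]
320 45 [ 0.0295  0.0011 -0.0481]
340 45 [ 0.0241  0.0012 -0.0483]
360 45 [ 0.0068  0.0012 -0.0321]
380 26 [ 0.002   0.0008 -0.0357]
400 44 [ 0.0004  0.0014 -0.0429]
```

View pics/w5.png

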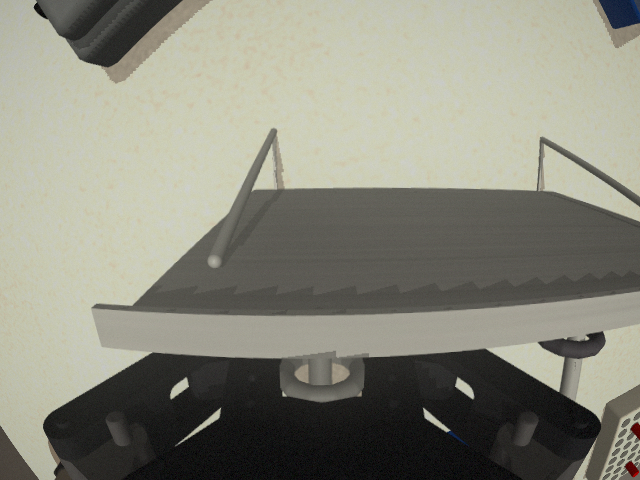

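>>> servo_tool([
  [[0,0,0],[0,0,0]],
  [[0,0,0],[0,0,0]],
  [[0,0,0],[0,0,0]],
  [[0,0,0],[0,0,0]],
  [[0,0,-0.08],[0,0,0]],
  [[0,0,-0.16],[0,0,0]],
  [[0,0,-0.28],[0,0,0]],
  [[0,0,-0.4],[0,0,0]],
  [[-0.16,0,-0.48],[0,0,0]],
  [[-0.3,0,-0.48],[0,0,0]],
  [[-0.3,0,-0.48],[0,0,0]],
], claw=0.4)

```text
clock: 10.1
tcp_pos: [0.3947, 0.2793, 0.3251]
orientation: [2.397, 2.024, -0.001]
contact_force: [0.6, -0.4, -0.4]
grip_width: 0.0515
gripper_force: 0.0
```

```bash
python3 - <<'E'
from h import *
np.set_printoptions(precision=4,suppress=True)
o=r.get_obs();print(o['joints']);im,d=grab('wrist','w6.png');P=wcloud(dict(d=d))
b=[im]
for n in['scene','side']:
    i,dd=grab(n);np.savez(n+'6.npz',im=i,d=dd);b.append(i)
b=np.hstack([cv2.resize(b[0],(400,300)),cv2.resize(b[1][90:240,350:550],(400,300))])
cv2.imwrite('pics/c6.png',b[:,:,::-1])
E
```

```text
[-0.0875  0.1514 -0.7234  1.8646  0.1137  1.1669 -1.0185]
```

View pics/c6.png

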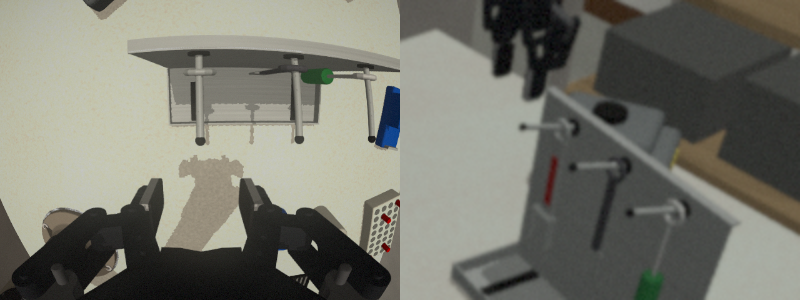

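```bash
cat > kin.py <<'E'
import numpy as np,itertools
from scipy.spatial.transform import Rotation as R
from scipy.optimize import least_squares
D=[([1.031,.478,.022,1.556,-.012,1.109,-.083],[.282,-.613,.249],[-3.067,-.673,.001]),
([.8359,.2325,-.2674,1.8235,.0691,1.0946,.375],[.4031,-.3571,.2878],[2.401,2.026,-.001]),
([.7639,.343,-.4395,1.8144,-.3975,1.148,.3922],[.5122,-.1307,.2776],[-2.078,-1.811,-.554]),
([.7361,.3617,-.463,1.7805,-.395,1.1806,.39],[.5249,-.1081,.2854],[-2.003,-1.851,-.552]),
([.1854,.1311,-.6064,2.0017,.0801,1.0361,-.591],[.4388,.11,.2721],[-2.359,-2.065,.001]),
([-.0536,.2057,-.7052,2.0078,.1612,.9834,-1.0027],[.3966,.2439,.2429],[2.395,2.031,-.002]),
([-.0875,.1514,-.7234,1.8646,.1137,1.1669,-1.0185],[.3947,.2793,.3251],[2.397,2.024,-.001])]
AX='zyzyzyz'
def fk(q,p,s):
    # p: q offsets for 1,3,5,7 ; then link offsets (x,y,z) after joints 1..7
    off=[p[0],0,p[1],0,p[2],0,p[3]];T=R.identity();x=np.zeros(3);L=np.array(p[4:25]).reshape(7,3);J=[]
    for i in range(7):
        T=T*R.from_euler(AX[i],s[i]*q[i]+off[i]);x=x+T.apply(L[i]);J.append(x)
    return x,T,J
def res(p,s,reg=1e-3,D=D):
    e=[]
    for q,t,o in D:
        x,T,_=fk(q,p,s);e+=list((x-t)*10)+list((T.inv()*R.from_rotvec(o)).as_rotvec()*3)
    L=np.array(p[4:25]).reshape(7,3)
    return np.r_[e,reg*10*L[:,:2].ravel(),reg*(L[:,2]-[.35,0,.35,0,.35,0,.25])]
def fit(D=D):
    best=None
    for s1,s3,s5,s7 in itertools.product([1,-1],repeat=4):
        s=[s1,1,s3,1,s5,1,s7]
        for o1,o7 in itertools.product([0,np.pi,-np.pi/2,np.pi/2],[0,np.pi,np.pi/2,-np.pi/2]):
            p0=np.zeros(25);p0[0]=o1;p0[3]=o7;p0[[6,12,18,24]]=[.35,.35,.35,.25]
            r=least_squares(res,p0,args=(s,1e-3,D),max_nfev=25)
            if best is None or r.cost<best[0]:best=(r.cost,r.x,s)
    r=least_squares(res,best[1],args=(best[2],1e-4,D));return r.cost,r.x,best[2]
if __name__=='__main__':
    c,p,s=fit();np.savez('kin.npz',p=p,s=s)
    np.set_printoptions(precision=3,suppress=True)
    print(c,s,p[:4]);print(p[4:].reshape(7,3))
    for q,t,o in D:
        x,T,_=fk(q,p,s);print((x-t)*1000,(T.inv()*R.from_rotvec(o)).magnitude())
E
time python3 kin.py
```

```text
9.020144009897482e-06 [-1, 1, -1, 1, -1, 1, -1] [ 0.    -0.001  0.    -4.713]
[[ 0.001 -0.015  0.289]
 [-0.002 -0.015  0.097]
 [ 0.003 -0.016  0.447]
 [ 0.005 -0.016  0.057]
 [-0.004 -0.     0.416]
 [ 0.003 -0.     0.029]
 [-0.     0.     0.282]]
[ 0.021 -0.007  0.044] 0.0007217361253947189
[-0.045  0.023 -0.147] 0.0004253209895145652
[-0.009 -0.044 -0.005] 0.00041398704285830457
[ 0.033  0.045 -0.008] 0.00040425592672905814
[ 0.05  -0.046  0.044] 0.0003958673708540123
[-0.035  0.029  0.008] 0.00032387342347894984
[-0.01  -0.009  0.064] 0.00045471443061597674
real	6m40.545s
user	6m39.866s
sys	0m0.175s
```

```bash
python3 - <<'E'
from h import *
np.set_printoptions(precision=4,suppress=True)
o=r.get_obs();cw,_,_=wray((WM['cx']+.01,WM['cy']),o);Rt=R.from_rotvec(o['orientation'])
for n in['scene','side']:
    d=np.load(n+'6.npz')['d'];m=r.camera_model(n);E=np.linalg.inv(m['extrinsics'])
    for lab,p in [('cam',cw)]+[(f'x{a}',o['tcp_pos']+Rt.apply([a,0,-.1235])) for a in(.0,.03,.045,.06,.08)]+[(f'-x{a}',o['tcp_pos']+Rt.apply([-a,0,-.1235])) for a in(.03,.045,.06)]:
        c=(E@np.r_[p,1])[:3];u=c[0]/c[2]*m['fx']+m['cx'];v=c[1]/c[2]*m['fy']+m['cy']
        print(n,lab,(round(u),round(v)),c[2],np.median(d[int(v)-2:int(v)+3,int(u)-2:int(u)+3]) if 0<v<478 and 0<u<638 else 'out')
# hung scoop: scene cloud near peg
P=cloud('side',np.load('side6.npz')['d']);P2=cloud('scene',np.load('scene6.npz')['d'])
nn=np.array([.149,.989,0]);yv=np.array([-.9888,.1489,0]);f=np.array([.4092,.3761,0])
for Q in(P,P2):
    q=Q.reshape(-1,3);e=np.stack([(q-f)@nn,(q-f)@yv,q[:,2]],1)
    k=(abs(e[:,1])<.02)&(e[:,0]<-.006)&(e[:,0]>-.05)&(e[:,2]>.05)&(e[:,2]<.22);print(k.sum(),np.median(e[k],0) if k.any() else '', np.percentile(e[k],[5,95],axis=0) if k.any() else '')
E
```

```text
scene cam (448, 63) 0.8983429153099343 1.8769099
scene x0.0 (418, 68) 0.8749854849649291 0.83647174
scene x0.03 (431, 66) 0.8850486805961362 0.83598
scene x0.045 (437, 65) 0.8900802784117396 0.84679365
scene x0.06 (443, 64) 0.8951118762273432 1.8722178
scene x0.08 (451, 62) 0.9018206733148146 1.8971307
scene -x0.03 (406, 71) 0.8649222893337221 0.8514599
scene -x0.045 (399, 72) 0.8598906915181184 0.8714054
scene -x0.06 (392, 74) 0.8548590937025149 3.8882976
side cam (241, 245) 0.9000751827972042 1.5659885
side x0.0 (270, 223) 0.9414237182199031 0.89533603
side x0.03 (258, 232) 0.923848401417654 0.9091805
side x0.045 (252, 236) 0.9150607430165296 0.92997426
side x0.06 (246, 241) 0.906273084615405 1.0013866
side x0.08 (238, 248) 0.8945562067472389 1.5535893
side -x0.03 (282, 214) 0.958999035022152 0.88435435
side -x0.045 (287, 210) 0.9677866934232766 0.88957554
side -x0.06 (293, 205) 0.9765743518244009 1.6837852
0  
479 [-0.0198 -0.0017  0.1284] [[-0.0263 -0.0177  0.0777]
 [-0.0156  0.0165  0.2125]]
```

```bash
cat > ik.py <<'E'
from kin import *
_k=np.load('kin.npz');P=_k['p'];S=_k['s']
lo=np.array([-2.96,-.34,-1.41,.24,-1.37,.17,-2.96])+.05;hi=np.array([2.96,2.1,1.46,2.44,4.51,1.92,2.96])-.05
def rot(az,pit,roll):
    "tool z at azimuth az, pitched down by pit; roll 0: tool x up"
    z=np.array([np.cos(az)*np.cos(pit),np.sin(az)*np.cos(pit),-np.sin(pit)]);y=np.cross(z,[0,0,1]);y/=np.linalg.norm(y)
    return R.from_matrix(np.stack([np.cross(y,z),y,z],1))*R.from_euler('z',roll)
def ik(x,T,q0):
    f=lambda q:np.r_[(fk(q,P,S)[0]-x)*5,(T.inv()*fk(q,P,S)[1]).as_rotvec(),.003*(q-q0)]
    s=least_squares(f,np.clip(q0,lo,hi),bounds=(lo,hi),max_nfev=60);e=f(s.x)[:6];return s.x,np.abs(e).max()
E
cat > a.py <<'E'
from ik import *
np.set_printoptions(precision=2,suppress=True)
d2=np.deg2rad
q0=np.array([-.0875,.1514,-.7234,1.8646,.1137,1.1669,-1.0185])
starts=[q0,[0,.6,0,1.6,1.57,1.2,0],[0.4,.8,.5,1.4,2.5,.8,0],[-.4,.8,-.5,1.6,3,.8,1]]
for nm,x in [('pick',[.535,.0295,.047]),('placeA',[.39,-.28,.046]),('placeB',[.58,-.31,.046])]:
  for az in range(-180,180,30):
    for roll in(0,180):
      b=min((ik(np.array(x),rot(d2(az),d2(0),d2(roll)),np.array(s)) for s in starts),key=lambda t:t[1])
      if b[1]<.01:print(nm,az,roll,b[0],round(b[1],4))
E
timeout 300 python3 a.py; python3 - <<'E'
from h import *
o=r.get_obs();Rt=R.from_rotvec(o['orientation'])
for n in['scene','side']:
    p=cloud(n,np.load(n+'6.npz')['d']).reshape(-1,3);p=p[np.isfinite(p[:,0])];t=Rt.inv().apply(p-o['tcp_pos'])
    t=t[np.hypot(t[:,0],t[:,1])<.14]
    for z in np.arange(-.46,-.02,.04):
        k=t[(t[:,2]>z)&(t[:,2]<z+.04)]
        if len(k)>5:print(n,round(z,2),len(k),np.percentile(k[:,:2],[2,98],axis=0).round(3).ravel())
E
```

```text
pick -120 0 [-0.68  1.29  0.31  1.39  0.46  1.87  2.05] 0.0
pick -120 180 [-0.68  1.29  0.31  1.39  0.46  1.87 -1.1 ] 0.0
pick -90 0 [-0.52  1.18 -0.18  1.68  1.03  1.87  1.73] 0.0
pick -90 180 [-0.68  1.17  0.02  1.69  0.92  1.73 -1.34] 0.0
pick -60 0 [-0.52  1.16 -0.3   2.01  1.44  1.84  1.53] 0.0
pick -60 180 [-0.67  1.14 -0.13  2.02  1.36  1.68 -1.61] 0.0
pick -30 0 [-0.89  1.23  0.09  2.34  1.78  1.57  1.13] 0.0
pick -30 180 [-0.59  1.22 -0.19  2.32  1.88  1.87 -1.88] 0.0
pick 30 0 [ 0.28  1.25 -0.06  2.38  3.98  1.87  1.96] 0.0
pick 30 180 [ 0.56  1.26 -0.3   2.37  4.07  1.61 -1.03] 0.0
pick 60 0 [ 1.46  1.79 -1.21  2.05 -0.11  0.43  0.51] 0.0001
pick 90 0 [ 0.97  1.36 -0.81  1.72 -0.59  1.15  0.87] 0.0
pick 90 180 [ 0.65  1.19 -0.36  1.74 -0.99  1.41 -1.94] 0.0
pick 120 0 [ 0.78  1.46 -0.9   1.39 -0.25  1.6   0.63] 0.0001
pick 120 180 [ 0.43  1.25 -0.29  1.41 -0.69  1.77 -2.09] 0.0
placeA -150 0 [ 0.12  1.19 -0.03  1.59  0.67  1.87  1.76] 0.0
placeA -150 180 [-0.08  1.23  0.26  1.61  0.52  1.73 -1.21] 0.0
placeA -120 0 [ 0.08  1.15 -0.2   1.88  1.05  1.79  1.58] 0.0
placeA -12
[... 1614 characters left out ...]
.011  0.018  0.039]
scene -0.22 998 [-0.041 -0.013  0.018  0.039]
scene -0.18 884 [-0.041 -0.015  0.02   0.04 ]
scene -0.14 671 [-0.041 -0.012  0.017  0.039]
scene -0.1 901 [-0.022 -0.061  0.006  0.068]
scene -0.06 583 [-0.02  -0.056  0.008  0.063]
side -0.42 1527 [-0.116 -0.101 -0.051 -0.032]
side -0.38 4397 [-0.086 -0.103  0.039  0.036]
side -0.34 2907 [-0.077 -0.091  0.059  0.049]
side -0.3 1173 [-0.028 -0.069  0.058  0.043]
side -0.26 968 [-0.014 -0.038  0.044  0.016]
side -0.22 916 [-0.017 -0.039  0.04   0.019]
side -0.18 839 [-0.018 -0.039  0.04   0.019]
side -0.14 616 [-0.014 -0.038  0.039  0.016]
side -0.1 820 [-0.009 -0.067  0.021  0.063]
side -0.06 637 [-0.01  -0.062  0.018  0.058]
```

```bash
cat > b.py <<'E'
from h import *
from ik import *
from scipy.spatial.transform import Slerp
np.set_printoptions(precision=2,suppress=True)
d2=np.deg2rad
o=r.get_obs();q0=np.array(o['joints']);R0=R.from_rotvec(o['orientation'])
for az in(-30,):
 for roll in(0,180):
    T=rot(d2(az),d2(6),d2(roll));x=np.array([.535,.0295,.20])+T.apply([0,0,.006])
    print('roll',roll,'relturn',(R0.inv()*T).as_rotvec()/1.5708,'shift',R0.inv().apply(x-o['tcp_pos'])/.25)
    q=q0;sl=Slerp([0,1],R.concatenate([R0,T]))
    for t in np.linspace(0,1,9):
        q,e=ik(o['tcp_pos']*(1-t)+x*t,sl(t),q)
        print(t,q,round(e,4))
    for z in(.15,.1,.047):
        x[2]=z;q,e=ik(x,T,q);print('z',z,q,round(e,4),'wrist',fk(q,P,S)[2][4])
    # over to mat, roll back
    T2=rot(d2(-90),d2(6),d2(180-roll))
    x2=np.array([.392,-.231,.2]);sl2=Slerp([0,1],R.concatenate([T,R.from_euler('z',0)*T]))
    q,e=ik(np.array([.535,.03,.2]),T,q)
    for t in np.linspace(.1,1,10):
        Tt=rot(d2(-30-60*t),d2(6),d2(roll+(180*t if roll==180 and 0 else (180 if roll==0 else -180)*t)))
        q,e=ik(np.array([.535,.03,.2])*(1-t)+x2*t,Tt,q);print('p',round(t,1),q,round(e,4))
    for z in(.1,.047):
        x2[2]=z;q,e=ik(x2,T2,q);print('z',z,q,round(e,4),'wrist',fk(q,P,S)[2][4])
E
timeout 200 python3 b.py
```

```text
roll 0 relturn [-0.88  0.61  0.97] shift [-0.92  0.74  0.5 ]
0.0 [-0.09  0.16 -0.73  1.86  0.11  1.17 -1.02] 0.0
0.125 [-0.04  0.04 -0.69  2.02  0.13  0.9  -1.15] 0.0
0.25 [ 0.   -0.05 -0.68  2.17  0.24  0.64 -1.4 ] 0.0
0.375 [ 0.1  -0.08 -0.77  2.32  0.65  0.41 -1.97] 0.0
0.5 [ 0.68  0.   -1.36  2.39  1.4   0.46 -2.88] 0.0358
0.625 [ 0.8  -0.05 -1.36  2.39  1.34  0.4  -2.91] 0.1905
0.75 [ 0.98 -0.2  -1.36  2.39  1.16  0.22 -2.91] 0.3338
0.875 [ 1.06 -0.28 -1.36  2.39  0.95  0.22 -2.91] 0.4953
1.0 [ 1.15 -0.29 -1.36  2.37  0.77  0.22 -2.91] 0.6647
z 0.15 [ 1.15 -0.19 -1.36  2.39  0.84  0.22 -2.91] 0.7356 wrist [0.28 0.06 0.5 ]
z 0.1 [-1.85  2.05  1.21  2.34 -1.32  0.22 -2.39] 0.1878 wrist [0.3  0.24 0.12]
z 0.047 [-1.86  2.05  1.13  2.3  -1.32  0.22 -2.45] 0.1907 wrist [0.31 0.25 0.08]
p 0.1 [-1.73  1.87  1.41  2.39 -1.28  0.22 -2.47] 0.1458
p 0.2 [-1.69  1.86  1.41  2.39 -1.15  0.25 -2.91] 0.1043
p 0.3 [-1.59  1.76  1.41  2.39 -1.32  0.22 -2.91] 0.2175
p 0.4 [-1.48  1.55  1.41  2.39 -1.32  0.22 -2.91] 0.2769
p 0.5 [-1.35  1.3   1.41  2.39 -1.32  0.22 -2.91] 0.418
p 0.6 [-1.19  1.01 
[... 1226 characters left out ...]
4  0.79 -0.62  2.39  1.76  1.87 -1.11] 0.069
p 0.2 [-0.23  0.79 -0.6   2.39  1.68  1.87 -0.84] 0.0515
p 0.3 [-0.21  0.78 -0.59  2.39  1.61  1.87 -0.55] 0.0424
p 0.4 [-0.18  0.78 -0.59  2.39  1.55  1.87 -0.26] 0.037
p 0.5 [-0.14  0.78 -0.59  2.39  1.5   1.87  0.03] 0.0239
p 0.6 [-0.1   0.78 -0.59  2.39  1.46  1.87  0.33] 0.0064
p 0.7 [-0.05  0.77 -0.57  2.38  1.42  1.86  0.64] 0.0
p 0.8 [-0.01  0.77 -0.56  2.36  1.37  1.85  0.96] 0.0
p 0.9 [ 0.05  0.77 -0.54  2.34  1.34  1.85  1.28] 0.0
p 1.0 [ 0.11  0.77 -0.52  2.31  1.31  1.84  1.6 ] 0.0
z 0.1 [ 0.08  1.01 -0.46  2.26  1.36  1.83  1.42] 0.0 wrist [0.39 0.08 0.13]
z 0.047 [ 0.06  1.13 -0.43  2.21  1.39  1.82  1.35] 0.0 wrist [0.39 0.08 0.08]
```

```bash
cat > c.py <<'E'
from h import *
from ik import *
np.set_printoptions(precision=3,suppress=True)
d2=np.deg2rad
def rel(x,T,o,n=''):
    R0=R.from_rotvec(o['orientation']);s=R0.inv().apply(x-o['tcp_pos'])/.25;t=(R0.inv()*T).as_rotvec()/(np.pi/2)
    print(n,'shift',s,'turn',t,'rows',np.linalg.norm(s)*5,np.linalg.norm(t)*90/8.59)
E
python3 - <<'E'
from c import *
o=r.get_obs();q=np.array(o['joints'])
for pit,z in[(35,.2),(35,.14),(20,.09),(6,.047)]:
    T=rot(d2(-30),d2(pit),np.pi);x=np.array([.535,.0295,z])+T.apply([0,0,.006])*[1,1,0]
    q,e=ik(x,T,q);print(pit,z,q,e,fk(q,P,S)[2][4]);
    if z==.2: rel(x,T,o)
E
```

```text
35 0.2 [-0.06   0.354 -0.629  2.39   1.683  1.044 -0.981] 2.1734604679451505e-05 [0.318 0.156 0.376]
 shift [-0.919  0.739  0.501] turn [-0.368 -0.532 -0.708] rows 6.405262044873985 10.045316016358955
35 0.14 [ 0.317  0.762 -1.121  2.39   1.871  1.485 -0.996] 0.00023826017174055546 [0.318 0.156 0.316]
20 0.09 [ 0.039  1.023 -0.855  2.39   2.057  1.87  -1.289] 0.025893934657867764 [0.294 0.182 0.193]
6 0.047 [-0.439  1.15  -0.319  2.35   1.977  1.87  -1.754] 1.9284390330327397e-05 [0.272 0.18  0.077]
```

```bash
python3 - <<'E'
from c import *
o=r.get_obs()
for az in(-40,-45):
  q=np.array(o['joints'])
  for pit,z in[(35,.2),(35,.14),(20,.09),(10,.048)]:
    T=rot(d2(az),d2(pit),np.pi);x=np.array([.535,.0295,z])+T.apply([0,0,.006])*[1,1,0]
    q,e=ik(x,T,q);print(az,pit,z,q,round(e,4),fk(q,P,S)[2][4]);
    if z==.2: rel(x,T,o)
E
```

```text
-40 35 0.2 [-0.153  0.394 -0.579  2.311  1.506  1.144 -0.989] 0.0 [0.343 0.192 0.376]
 shift [-0.922  0.737  0.501] turn [-0.315 -0.553 -0.607] rows 6.4120881067344655 9.213413321044461
-40 35 0.14 [-0.184  0.54  -0.552  2.331  1.619  1.19  -1.155] 0.0 [0.343 0.192 0.316]
-40 20 0.09 [-0.361  0.841 -0.441  2.339  1.765  1.536 -1.494] 0.0 [0.314 0.214 0.194]
-40 10 0.048 [-0.454  1.067 -0.351  2.278  1.789  1.732 -1.672] 0.0 [0.304 0.222 0.099]
-45 35 0.2 [-0.188  0.415 -0.555  2.268  1.428  1.192 -0.995] 0.0 [0.358 0.208 0.376]
 shift [-0.924  0.736  0.501] turn [-0.289 -0.563 -0.556] rows 6.414561211337916 8.820685762559936
-45 35 0.14 [-0.218  0.553 -0.528  2.287  1.53   1.217 -1.154] 0.0 [0.358 0.208 0.316]
-45 20 0.09 [-0.392  0.837 -0.417  2.288  1.667  1.519 -1.479] 0.0 [0.331 0.233 0.194]
-45 10 0.048 [-0.483  1.053 -0.33   2.229  1.691  1.693 -1.65 ] 0.0 [0.322 0.242 0.099]
```

Az −40°, pitch 10° is comfortable. I'll move to the pre-pose with the gripper opening.

>>> servo_tool([
  [[-0.09,0.07,0.05],[-0.03,-0.055,-0.06]],
  [[-0.18,0.14,0.1],[-0.06,-0.11,-0.12]],
  [[-0.27,0.22,0.15],[-0.09,-0.165,-0.18]],
  [[-0.36,0.29,0.2],[-0.126,-0.22,-0.24]],
  [[-0.46,0.37,0.25],[-0.157,-0.276,-0.3]],
  [[-0.55,0.44,0.3],[-0.19,-0.33,-0.36]],
  [[-0.64,0.52,0.35],[-0.22,-0.387,-0.42]],
  [[-0.74,0.59,0.4],[-0.25,-0.44,-0.48]],
  [[-0.83,0.66,0.45],[-0.28,-0.5,-0.54]],
  [[-0.922,0.737,0.501],[-0.315,-0.553,-0.607]],
  [[-0.922,0.737,0.501],[-0.315,-0.553,-0.607]],
  [[-0.922,0.737,0.501],[-0.315,-0.553,-0.607]],
  [[-0.922,0.737,0.501],[-0.315,-0.553,-0.607]],
], claw=0)

```text
clock: 11.55
tcp_pos: [0.5395, 0.0283, 0.2003]
orientation: [0.756, 2.077, -0.39]
contact_force: [0.3, -0.1, 0.1]
grip_width: 0.0855
gripper_force: 0.0
```

```bash
python3 - <<'E'
from c import *
o=r.get_obs();print(o['clock'],o['tcp_pos'],np.array(o['joints']),o['grip_width'])
# check beaker still in place + position from both fixed cameras
for n in['scene','side']:
    im,d=grab(n);Pc=cloud(n,d);im=im.astype(int)
    B=Pc[(np.hypot(Pc[...,0]-.535,Pc[...,1]-.03)<.06)&(im[...,2]-im[...,0]>30)&(Pc[...,2]>.08)&(Pc[...,2]<.095)]
    if len(B)>10:
        print(n,len(B),least_squares(lambda c:np.hypot(B[:,0]-c[0],B[:,1]-c[1])-.0295,[.535,.03],loss='soft_l1',f_scale=.002).x)
for pit,z in[(35,.14),(20,.09),(10,.048)]:
    T=rot(d2(-40),d2(pit),np.pi);x=np.array([.535,.0295,z])+T.apply([0,0,.006])*[1,1,0];rel(x,T,o,z)
E
```

```text
11.55 [0.539 0.028 0.2  ] [-0.197  0.377 -0.529  2.313  1.493  1.121 -0.985] 0.0855266271044449
scene 144 [0.529 0.018]
side 65 [0.527 0.023]
0.14 shift [ 0.196 -0.008  0.141] turn [ 0.001 -0.001 -0.001] rows 1.2065122518669185 0.020033335594789627
0.09 shift [ 0.358 -0.009  0.258] turn [ 0.001 -0.168 -0.001] rows 2.2063311650110857 1.7577401920431142
0.048 shift [ 0.494 -0.009  0.356] turn [ 0.001 -0.279 -0.001] rows 3.0462406685522576 2.9218536149324885
```

```bash
python3 - <<'E'
from c import *
o=r.get_obs();im,d=grab('wrist','w7.png');im=im.astype(int)
W=R.from_rotvec(o['orientation']).apply(wcloud(dict(d=d)).reshape(-1,3))+o['tcp_pos'];c=im.reshape(-1,3)
B=W[(c[:,2]-c[:,0]>30)&(np.hypot(W[:,0]-.53,W[:,1]-.02)<.07)];print(len(B),B.min(0),B.max(0))
for a,b,rr in((.076,.095,.0295),(.02,.07,.031)):
    k=B[(B[:,2]>a)&(B[:,2]<b)]
    if len(k)>10:print(a,len(k),least_squares(lambda c:np.hypot(k[:,0]-c[0],k[:,1]-c[1])-rr,[.53,.02],loss='soft_l1',f_scale=.002).x)
for n in['scene','side']:
    im,d=grab(n);Pc=cloud(n,d);im=im.astype(int)
    B=Pc[(np.hypot(Pc[...,0]-.53,Pc[...,1]-.02)<.06)&(im[...,2]-im[...,0]>30)&(Pc[...,2]>.01)&(Pc[...,2]<.095)]
    print(n,len(B),B.min(0),B.max(0))
E
```

```text
12462 [ 0.498 -0.01   0.019] [0.56  0.052 0.086]
0.076 4086 [0.528 0.021]
0.02 6642 [0.527 0.022]
scene 1067 [ 0.498 -0.014  0.01 ] [0.56  0.049 0.088]
side 679 [ 0.495 -0.011  0.01 ] [0.558 0.057 0.088]
```

```bash
python3 - <<'E'
from c import *
o=r.get_obs()
for pit,z in[(35,.14),(20,.09),(10,.048)]:
    T=rot(d2(-40),d2(pit),np.pi);x=np.array([.5285,.021,z])+T.apply([0,0,.006])*[1,1,0];rel(x,T,o,z)
E
```

```text
0.14 shift [ 0.198 -0.046  0.141] turn [ 0.001 -0.    -0.   ] rows 1.2349700078857275 0.01051321898432553
0.09 shift [ 0.36  -0.046  0.258] turn [ 0.001 -0.167 -0.   ] rows 2.2254851925070342 1.7477003751161146
0.048 shift [ 0.497 -0.046  0.355] turn [ 0.001 -0.278 -0.   ] rows 3.062263546069875 2.9118322094922875
```

>>> servo_tool([
  [[0.1,-0.046,0.07],[0,0,0]],
  [[0.198,-0.046,0.141],[0,0,0]],
  [[0.28,-0.046,0.2],[0,-0.084,0]],
  [[0.36,-0.046,0.258],[0,-0.167,0]],
  [[0.43,-0.046,0.307],[0,-0.223,0]],
  [[0.497,-0.046,0.355],[0,-0.278,0]],
  [[0.497,-0.046,0.355],[0,-0.278,0]],
  [[0.497,-0.046,0.355],[0,-0.278,0]],
  [[0.497,-0.046,0.355],[0,-0.278,0]],
])

```text
clock: 12.7
tcp_pos: [0.5333, 0.0164, 0.05]
orientation: [0.608, 1.664, -0.506]
contact_force: [-0.2, 0.3, -0.1]
grip_width: 0.0854
gripper_force: 0.0
```

>>> servo_tool([
  [[0,0,0],[0,0,0]],
  [[0,0,0],[0,0,0]],
  [[0,0,0],[0,0,0]],
  [[0,0,0],[0,0,0]],
  [[0,0,0],[0,0,0]],
  [[0,0,0],[0,0,0]],
], claw=1, squeeze=40)

```text
clock: 13.3
tcp_pos: [0.5334, 0.0163, 0.0504]
orientation: [0.606, 1.66, -0.507]
contact_force: [-1.0, 1.4, 8.4]
grip_width: 0.0617
gripper_force: 42.7
```

```bash
cat > d.py <<'E'
from c import *
o=r.get_obs();R0=R.from_rotvec(o['orientation']);print(o['tcp_pos'],np.rad2deg(np.arcsin(-R0.apply([0,0,1])[2])),o['joints'])
W=[((.533,.016,.18),-40,35,180),((.46,-.1,.21),-65,30,90),((.3976,-.235,.21),-90,25,0),((.3976,-.235,.12),-90,15,0),((.3976,-.235,.056),-90,8,0),((.3976,-.235,.046),-90,8,0)]
E
python3 - <<'E'
from d import *
q=np.array(o['joints']);px,pT=o['tcp_pos'],R0
for x,az,pit,ro in W:
    T=rot(d2(az),d2(pit),d2(ro));q,e=ik(np.array(x),T,q)
    s=pT.inv().apply(np.array(x)-px)/.25;t=(pT.inv()*T).as_rotvec()/1.5708;print(np.array(x),'shift',s,'turn',t,'q',q,round(e,4));px,pT=np.array(x),T
E
```

```text
[0.533 0.016 0.05 ] 9.701353923663286 [-0.461  1.052 -0.336  2.309  1.784  1.728 -1.696]
[0.533 0.016 0.18 ] shift [-0.511 -0.    -0.088] turn [ 0.001  0.281 -0.002] q [-0.222  0.414 -0.486  2.346  1.547  1.111 -1.061] 0.0
[ 0.46 -0.1   0.21] shift [-0.141 -0.543 -0.008] turn [ 0.22   0.137 -0.838] q [-0.15   0.383 -0.459  2.362  1.299  1.3    0.421] 0.0
[ 0.398 -0.235  0.21 ] shift [ 0.454 -0.192  0.332] turn [-0.146  0.23  -0.858] q [ 0.054  0.457 -0.37   2.32   1.221  1.409  1.907] 0.0
[ 0.398 -0.235  0.12 ] shift [-0.326  0.     0.152] turn [0.    0.111 0.   ] q [-0.057  0.802 -0.29   2.304  1.316  1.523  1.572] 0.0
[ 0.398 -0.235  0.056] shift [-0.247  0.     0.066] turn [-0.     0.078  0.   ] q [-0.116  1.042 -0.228  2.232  1.337  1.593  1.408] 0.0
[ 0.398 -0.235  0.046] shift [-0.04   0.     0.006] turn [0. 0. 0.] q [-0.117  1.065 -0.225  2.222  1.341  1.591  1.395] 0.0
```

>>> servo_tool([
  [[-0.05,0,-0.009],[0,0.0,0]],
  [[-0.15,0,-0.026],[0,0.04,0]],
  [[-0.3,0,-0.05],[0,0.12,0]],
  [[-0.41,0,-0.07],[0,0.2,0]],
  [[-0.511,0,-0.088],[0,0.281,0]],
  [[-0.511,0,-0.088],[0,0.281,0]],
  [[-0.511,0,-0.088],[0,0.281,0]],
])

```text
clock: 14.0
tcp_pos: [0.5336, 0.015, 0.1811]
orientation: [0.761, 2.073, -0.388]
contact_force: [0.3, -0.5, -1.1]
grip_width: 0.0622
gripper_force: 43.4
```

>>> servo_tool([
  [[-0.015,-0.06,0],[0.025,0.015,-0.09]],
  [[-0.03,-0.12,0],[0.05,0.03,-0.18]],
  [[-0.045,-0.18,0],[0.07,0.045,-0.27]],
  [[-0.06,-0.24,0],[0.1,0.06,-0.36]],
  [[-0.075,-0.3,0],[0.12,0.075,-0.45]],
  [[-0.09,-0.36,0],[0.145,0.09,-0.55]],
  [[-0.11,-0.42,0],[0.17,0.105,-0.64]],
  [[-0.125,-0.48,0],[0.195,0.12,-0.74]],
  [[-0.141,-0.543,-0.008],[0.22,0.137,-0.838]],
  [[-0.141,-0.543,-0.008],[0.22,0.137,-0.838]],
  [[-0.141,-0.543,-0.008],[0.22,0.137,-0.838]],
])

```text
clock: 15.1
tcp_pos: [0.4598, -0.0994, 0.2053]
orientation: [-0.557, 2.494, -1.433]
contact_force: [-0.3, -0.5, -0.2]
grip_width: 0.0617
gripper_force: 43.4
```

```bash
python3 - <<'E'
from d import *
print(o['clock'],o['grip_width']);x,az,pit,ro=W[2];rel(np.array(x),rot(d2(az),d2(pit),d2(ro)),o)
E
```

```text
[ 0.46  -0.099  0.205] 30.300607752767277 [-0.138  0.386 -0.473  2.364  1.297  1.302  0.422]
15.1 0.06166351316598291
 shift [ 0.455 -0.209  0.325] turn [-0.143  0.231 -0.855] rows 2.9855355752113173 9.396226858229175
```

>>> servo_tool([
  [[0.05,-0.02,0.036],[-0.016,0.025,-0.09]],
  [[0.1,-0.045,0.07],[-0.03,0.05,-0.18]],
  [[0.15,-0.07,0.11],[-0.047,0.076,-0.28]],
  [[0.2,-0.09,0.145],[-0.063,0.1,-0.38]],
  [[0.25,-0.115,0.18],[-0.08,0.128,-0.475]],
  [[0.3,-0.14,0.215],[-0.095,0.15,-0.57]],
  [[0.35,-0.16,0.25],[-0.11,0.18,-0.66]],
  [[0.4,-0.185,0.285],[-0.127,0.2,-0.755]],
  [[0.455,-0.209,0.325],[-0.143,0.231,-0.855]],
  [[0.455,-0.209,0.325],[-0.143,0.231,-0.855]],
  [[0.455,-0.209,0.325],[-0.143,0.231,-0.855]],
])

```text
clock: 16.2
tcp_pos: [0.3982, -0.2351, 0.2105]
orientation: [1.522, -1.525, 0.972]
contact_force: [0.4, 0.9, -0.3]
grip_width: 0.0619
gripper_force: 43.6
```

```bash
python3 - <<'E'
from d import *
print(o['clock'],o['grip_width'])
for x,az,pit,ro in W[3:5]:rel(np.array(x),rot(d2(az),d2(pit),d2(ro)),o)
# mat and beaker check from scene camera
for n in ['scene','side']:
    im,d=grab(n);Pc=cloud(n,d);im=im.astype(int)
    m=(im.sum(-1)<200)&(abs(Pc[...,2]-.005)<.012)&(abs(Pc[...,0]-.5)<.25)&(abs(Pc[...,1]+.29)<.14)
    print(n,'mat',cv2.minAreaRect(Pc[m][:,:2].astype(np.float32)*1000))
    b=Pc[(im[...,2]-im[...,0]>30)&(np.linalg.norm(Pc-o['tcp_pos'],axis=-1)<.1)];print('blue',len(b),b.min(0),b.max(0))
E
```

```text
[ 0.398 -0.235  0.21 ] 24.99177039063407 [ 0.054  0.447 -0.372  2.323  1.217  1.41   1.911]
16.2 0.061871543039638446
 shift [-0.328  0.003  0.153] turn [-0.     0.111 -0.001] rows 1.8100046922856707 1.1632791687004886
 shift [-0.56   0.004  0.261] turn [-0.     0.189 -0.001] rows 3.089985950627694 1.9781432109529185
scene mat ((446.30218505859375, -286.107666015625), (177.4393768310547, 381.22650146484375), 82.05913543701172)
blue 1439 [ 0.363 -0.284  0.18 ] [ 0.442 -0.197  0.273]
side mat ((482.99420166015625, -286.2240905761719), (184.83749389648438, 300.2515563964844), 81.95966339111328)
blue 325 [ 0.364 -0.249  0.221] [ 0.418 -0.172  0.272]
```

>>> servo_tool([
  [[-0.16,0.002,0.076],[0,0.05,0]],
  [[-0.328,0.003,0.153],[0,0.111,0]],
  [[-0.44,0.003,0.205],[0,0.15,0]],
  [[-0.52,0.004,0.24],[0,0.18,0]],
  [[-0.56,0.004,0.261],[0,0.189,0]],
  [[-0.56,0.004,0.261],[0,0.189,0]],
  [[-0.56,0.004,0.261],[0,0.189,0]],
])

```text
clock: 17.0
tcp_pos: [0.3972, -0.2353, 0.0571]
orientation: [1.31, -1.313, 1.142]
contact_force: [0.5, -0.6, -0.4]
grip_width: 0.0618
gripper_force: 43.6
```

>>> servo_tool([
  [[-0.008,0,0.001],[0,0,0]],
  [[-0.016,0,0.002],[0,0,0]],
  [[-0.016,0,0.002],[0,0,0]],
  [[-0.016,0,0.002],[0,0,0]],
], squeeze=20)

```text
clock: 17.4
tcp_pos: [0.3971, -0.2356, 0.0535]
orientation: [1.309, -1.313, 1.142]
contact_force: [0.2, -0.4, -0.0]
grip_width: 0.0616
gripper_force: 43.6
```

>>> servo_tool([
  [[-0.008,0,0.001],[0,0,0]],
  [[-0.016,0,0.002],[0,0,0]],
  [[-0.024,0,0.003],[0,0,0]],
  [[-0.024,0,0.003],[0,0,0]],
], claw=1, squeeze=20)

```text
clock: 17.8
tcp_pos: [0.397, -0.2355, 0.0481]
orientation: [1.307, -1.309, 1.144]
contact_force: [0.2, 3.9, 7.5]
grip_width: 0.0617
gripper_force: 44.0
```

Touching with 7.5 N and pivoting upright. I'll lower a little more, then open.

>>> servo_tool([
  [[-0.006,0,0.001],[0,0,0]],
  [[-0.012,0,0.002],[0,0,0]],
  [[-0.012,0,0.002],[0,0,0]],
])

```text
clock: 18.1
tcp_pos: [0.397, -0.2356, 0.0478]
orientation: [1.303, -1.304, 1.148]
contact_force: [-1.1, 11.4, 21.0]
grip_width: 0.0617
gripper_force: 44.7
```

>>> servo_tool([
  [[0,0,0],[0,0,0]],
  [[0,0,0],[0,0,0]],
  [[0,0,0],[0,0,0]],
  [[0,0,0],[0,0,0]],
  [[0,0,0],[0,0,0]],
  [[0,0,0],[0,0,0]],
  [[0,0,0],[0,0,0]],
  [[0,0,0],[0,0,0]],
], claw=0)

```text
clock: 18.9
tcp_pos: [0.3969, -0.2356, 0.044]
orientation: [1.31, -1.312, 1.141]
contact_force: [0.5, -0.5, 0.5]
grip_width: 0.0853
gripper_force: 0.0
```

>>> servo_tool([
  [[0,0,-0.06],[0,0,0]],
  [[0,0,-0.14],[0,0,0]],
  [[0,0,-0.22],[0,0,0]],
  [[0.05,0,-0.32],[0,0,0]],
  [[0.15,0,-0.4],[0,0,0]],
  [[0.3,0,-0.4],[0,0,0]],
  [[0.45,0,-0.4],[0,-0.05,0]],
  [[0.45,0,-0.4],[0,-0.05,0]],
])

```text
clock: 19.7
tcp_pos: [0.3975, -0.1527, 0.1747]
orientation: [1.363, -1.377, 1.107]
contact_force: [0.2, 0.0, -0.1]
grip_width: 0.0854
gripper_force: 0.0
```

```bash
python3 - <<'E'
from d import *
print(o['clock'])
ims=[]
for n in ['scene','side']:
    im,d=grab(n);ims.append(im);Pc=cloud(n,d);im=im.astype(int)
    q=Pc.reshape(-1,3)
    b=Pc[(im[...,2]-im[...,0]>30)&(np.hypot(Pc[...,0]-.397,Pc[...,1]+.23)<.1)&(Pc[...,2]>.005)&(Pc[...,2]<.12)];print(n,'blue',len(b),b.min(0),b.max(0))
    t=b[b[:,2]>.085];c=t.mean(0);print('top',c,np.linalg.svd(t-c)[2][2],len(t),t.min(0),t.max(0))
    m=(im.sum(-1)<200)&(abs(Pc[...,2]-.005)<.012)&(abs(Pc[...,0]-.5)<.17)&(abs(Pc[...,1]+.29)<.12)
    print('mat',cv2.minAreaRect(Pc[m][:,:2].astype(np.float32)*1000))
    cr=q[(np.hypot(q[:,0]-.49,q[:,1]+.29)<.04)&(q[:,2]>.04)&(q[:,2]<.055)];print('cruc',cr.mean(0))
    nn=np.array([.149,.989,0]);yv=np.array([-.9888,.1489,0]);f=np.array([.4092,.3761,0])
    e=np.stack([(q-f)@nn,(q-f)@yv,q[:,2]],1);k=(abs(e[:,1])<.02)&(e[:,0]<-.006)&(e[:,0]>-.05)&(e[:,2]>.05)&(e[:,2]<.22);
    if k.any():print('scoop',np.median(e[k],0))
b=np.hstack([cv2.resize(i[y:y+240,x:x+320],(400,300)) for i,x,y in((ims[0],60,180),(ims[1],220,120))]+[])
b=np.vstack([b,np.hstack([cv2.resize(ims[0],(400,300)),cv2.resize(ims[0][120:270,350:550],(400,300))])])
cv2.imwrite('pics/fin.png',b[:,:,::-1])
E
```

```text
[ 0.397 -0.153  0.175] 12.50951669045171 [-0.156  0.713 -0.41   2.272  1.122  1.676  1.619]
19.7
scene blue 1297 [ 0.363 -0.251  0.006] [ 0.425 -0.191  0.097]
top [ 0.396 -0.222  0.093] [-0.036  0.013 -0.999] 636 [ 0.363 -0.251  0.085] [ 0.424 -0.191  0.097]
mat ((486.5631103515625, -291.7187805175781), (177.3815460205078, 299.9087219238281), 82.04304504394531)
cruc [ 0.494 -0.296  0.045]
scoop [-0.021 -0.002  0.129]
side blue 258 [ 0.361 -0.246  0.009] [ 0.422 -0.182  0.097]
top [ 0.401 -0.23   0.092] [ 0.034 -0.027  0.999] 48 [ 0.362 -0.246  0.088] [ 0.422 -0.196  0.097]
mat ((453.05035400390625, -282.7779541015625), (184.0467987060547, 238.68399047851562), 81.97427368164062)
cruc [ 0.488 -0.29   0.044]
scoop [-0.016  0.006  0.22 ]
```

View pics/fin.png

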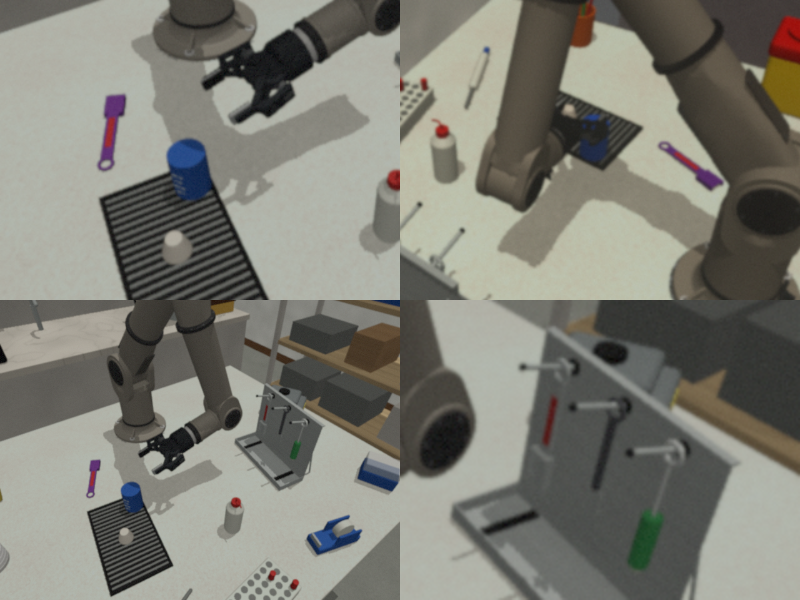

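The beaker stands mouth-down, but it is only about 4 mm inside the sideways limit. I'll push it about 15 mm further in with closed fingertips.

```bash
python3 - <<'E'
from d import *
T=rot(d2(-90),d2(10),0)
for x in([.394,-.12,.10],[.394,-.135,.045],[.394,-.187,.045]):rel(np.array(x),T,o,x)
E
```

```text
[ 0.397 -0.152  0.171] 12.478113864254087 [-0.157  0.724 -0.409  2.271  1.122  1.675  1.616]
[0.394, -0.12, 0.1] shift [-0.303  0.013 -0.065] turn [ 0.     0.028 -0.003] rows 1.552318884866323 0.2906904267546696
[0.394, -0.135, 0.045] shift [-0.505  0.015  0.041] turn [ 0.     0.028 -0.003] rows 2.5345479506040736 0.2906904267546696
[0.394, -0.187, 0.045] shift [-0.46   0.014  0.244] turn [ 0.     0.028 -0.003] rows 2.6047758975613338 0.2906904267546696
```

>>> servo_tool([
  [[-0.15,0.01,-0.04],[0,0.014,0]],
  [[-0.303,0.013,-0.065],[0,0.028,-0.003]],
  [[-0.4,0.014,-0.02],[0,0.028,-0.003]],
  [[-0.505,0.015,0.041],[0,0.028,-0.003]],
  [[-0.505,0.015,0.041],[0,0.028,-0.003]],
  [[-0.498,0.015,0.07],[0,0.028,-0.003]],
  [[-0.491,0.015,0.1],[0,0.028,-0.003]],
  [[-0.485,0.015,0.13],[0,0.028,-0.003]],
  [[-0.48,0.015,0.155],[0,0.028,-0.003]],
  [[-0.475,0.015,0.175],[0,0.028,-0.003]],
  [[-0.471,0.015,0.195],[0,0.028,-0.003]],
  [[-0.467,0.015,0.212],[0,0.028,-0.003]],
  [[-0.464,0.014,0.228],[0,0.028,-0.003]],
  [[-0.46,0.014,0.244],[0,0.028,-0.003]],
  [[-0.46,0.014,0.244],[0,0.028,-0.003]],
  [[-0.46,0.014,0.244],[0,0.028,-0.003]],
], claw=1)

```text
clock: 21.4
tcp_pos: [0.3934, -0.1869, 0.0437]
orientation: [1.337, -1.333, 1.12]
contact_force: [-0.9, -0.5, -0.4]
grip_width: 0.0001
gripper_force: 0.0
```

>>> servo_tool([
  [[0,0,-0.05],[0,0,0]],
  [[0.02,0,-0.15],[0,0,0]],
  [[0.1,0,-0.3],[0,0,0]],
  [[0.25,0,-0.4],[0,0,0]],
  [[0.4,0,-0.4],[0,0,0]],
  [[0.4,0,-0.4],[0,0,0]],
])

```text
clock: 22.0
tcp_pos: [0.3944, -0.1041, 0.1628]
orientation: [1.338, -1.336, 1.125]
contact_force: [-0.2, -0.2, -0.9]
grip_width: -0.0001
gripper_force: 0.0
```

```bash
python3 - <<'E'
from d import *
print(o['clock'])
for n in ['scene','side']:
    im,d=grab(n);Pc=cloud(n,d);im=im.astype(int)
    b=Pc[(im[...,2]-im[...,0]>30)&(np.hypot(Pc[...,0]-.397,Pc[...,1]+.23)<.1)&(Pc[...,2]>.005)&(Pc[...,2]<.12)];print(n,'blue',len(b),b.min(0),b.max(0))
    t=b[b[:,2]>.085];c=t.mean(0);print('top',(t.min(0)+t.max(0))/2,np.linalg.svd(t-c)[2][2],len(t))
    q=Pc.reshape(-1,3);cr=q[(np.hypot(q[:,0]-.49,q[:,1]+.29)<.04)&(q[:,2]>.04)&(q[:,2]<.055)];print('cruc',cr.mean(0))
E
```

```text
[ 0.394 -0.104  0.163] 9.991563108303062 [-0.244  0.787 -0.432  2.225  1.041  1.745  1.565]
22.0
scene blue 1347 [ 0.364 -0.269  0.008] [ 0.425 -0.209  0.097]
top [ 0.395 -0.239  0.091] [ 0.04  -0.014  0.999] 658
cruc [ 0.494 -0.296  0.045]
side blue 659 [ 0.362 -0.272  0.006] [ 0.423 -0.199  0.097]
top [ 0.392 -0.233  0.091] [ 0.014 -0.014 -1.   ] 280
cruc [ 0.49  -0.29   0.044]
```

```bash
python3 -c "
from bench import r
print(r.hand_in())"
```

```text
the job is handed in; nothing more can be done
None
```

I handed the job in at about 22 s of the 72 s allowed; the hand-in returned no verdict. By my measurements the scoop hangs on the empty peg about 18 mm from the plate (25 mm allowed). The beaker stands mouth-down on the mat, about 39 mm off centre across it (61 mm allowed) and 98 mm along it (121 mm allowed). The crucible measured unmoved, and the brush, spatula and wash bottle looked in place in the last picture.

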